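Turn over the drying box for miniature canvases

ROBOT

A 7-joint arm with a two-finger parallel gripper is mounted at the origin on the work surface. World frame = base frame: x ahead of the robot, y to its left, z up, the work surface at z = 0. Lengths are in m, angles in rad, forces in N, time in s.
With the tool pointing down it reaches from about 0.425 to 0.925 m from the base axis. Payload 6.8 kg.
Tool frame: the origin (TCP) lies midway between the tips of the shut fingers; the grasp point (between the pads) lies 19 mm behind it; z points along the fingers, y is the line along which they close (so a half turn about z gives the same grasp; the last joint's range is limited). The gripper opens to 85 mm and grips with 20 to 120 N. Pads are 22 mm wide; open, the fingers measure 114 mm over their backs; the gripper's body (76 mm by 85 mm) begins 54 mm behind the grasp point. The pads swing forward as they close: fully open they stand 13 mm farther back than shut.
Start: joints at [-1.309, 0.477, 0.022, 1.555, -0.011, 1.109, -0.083], TCP at [0.244, 0.629, 0.231] pointing down, gripper open.
Joint ranges: [-2.96, 2.96], [-0.34, 2.1], [-1.41, 1.46], [0.24, 2.44], [-1.37, 4.51], [0.17, 1.92], [-2.96, 2.96]. Speed limits (rad/s): [2.39, 2.39, 3.14, 3.14, 3.14, 3.14, 3.14].

INTERFACE

Orientations are given as a unit quaternion [w, x, y, z].
In Python, from station import bot, imaging gives the robot as it stands.
- The arm moves only by the tool move_arm, never from a script. Its argument "commands" is a list that holds one entry, the list of rows, each a list of 7 numbers: the shift along the tool's x, y, z in m, then the turn, a rotation vector about the tool's x, y, z in degrees, then the finger opening in m, from 0 to 0.0854. In form: [[[x, y, z, rx, ry, rz, grip], ...]]. A call has 1 to 20 rows; each row shifts and turns the commanded pose from where the row before left it, along the tool's axes as they then stand; what a row does not reach is not made up. A row lasts 1/8 s, in which the tool goes at most 62.5 mm and 10.7 degrees, less where a joint would pass 70% of its speed; a pose out of reach is approached as far as the arm can. A call is refused whole if a number of a shift passes 0.0625 or a number of a turn 10.7, either way. A call with a gripper value outside its range is refused whole. The fingers move at their own pace and stop on an object; "squeeze" is the grip in N (left out, the last holds). Time passes only in rows, so rows that do not move let the fingers close. It gives the time, the measured TCP pose, the force, the opening and the grip force at its end, in the units of the state.
- bot.get_obs(): the state, without advancing time (a new reading comes with each control period).
- imaging.read_camera(name): name is "scene" or "top" or "wrist"; returns the picture (400x640x3 uint8, red, green, blue); there is no depth.
- imaging.calibration(name): a dict with "intrinsics" (3x3 intrinsics, pixels), "extrinsics" (4x4, takes a point from camera to world coordinates); the wrist camera has in their place "mount" (4x4, takes a point from camera to tool coordinates, whose origin is the TCP and whose axes are the flange's). Camera axes: x right, y down, z forward; pixel columns grow to the right and rows downward; lengths in m; the calibration is good to about 2 mm. A picture is of the moment at which its call begins: read the wrist's pose just before it. calibration takes no time and is no camera call.
- bot.hand_in(): hands the job in; it is judged then, once.
The state is a dict: "t": time; "q": joint angles; "joint_vel": joint speeds; "joint_torque": joint torques, N m; "eef_pos": TCP position; "tool_rot": TCP orientation; "contact_force": force on the tool from outside, world axes, zero at the start; "torque": the same for the moment, N m; "gripper_width": opening from 0.0 (shut) to 1.0 (fully open); "grasp_force": force on a finger pad.
Only numpy, scipy, OpenCV 4.12 (cv2) and the standard library are available. Lean on these libraries where they do the work, as an engineer would, in place of code of your own. Each camera call takes 0.05 s, during which the arm holds its last target. There are 200 camera calls.

TASK

Turn over the drying box: squeeze together the two finger pulls on the box's door, which draws its sprung hinge pins, lift the door off and lay it flat on the bench clear of the box, underside down. With the door off, take every dry canvas out of the box and rest it on the sloping display board against the ledge, and lay every wet canvas from the bench in the box, level across both rails inside; all of them stay painted face up. Then drop the door back in and let both hinge pins spring home, without knocking over or shoving the other things on the bench.

Things in the scene. Friction and masses are not known exactly. Their poses are not given: they have to be found in the camera images.
- box: drying box, fixed to the bench, plain plywood, 296 wide (y) x 140 deep (x) mm, sloping top; origin on the bench under the middle of its rack; its low front faces -x (the robot side). Inside: x -47 to 47, y -140 to 140. Front wall 92 mm high; side walls rise at 15 degrees from 95 mm (front) to 122 mm (rear); tops of the two hinge lugs on the rear block 146 mm high
- rack (a point): middle of the rack in the box, 70 mm above the bench, axes as the box: midway between two wooden rails, 8 mm wide, that run along y at x = -29 and +29, with their tops at this height. Canvases lie across both, their 75 mm length along x, at most three side by side (y = -85, 0, 85 leaves room for fingers)
- box_hinge (a point): where the hinge axis of a shut door lies on the box: 60 mm behind the box's origin, 134 mm above the bench, midway between the two steel lugs (inner faces at y = -65 and 65 from this point, 10 mm thick, each with an 11 mm round hole along y); axes as the box
- door: lift-off door, loose, 0.31 kg (may vary by a fifth): plywood panel 304 (y) x 108 x 6 mm, small wooden knob near its lower edge, steel hinge barrel (124 long, 14 mm thick) along its upper edge. Origin on the hinge axis, midway; y along the axis. Frame level (z up) when shut, when door and box_hinge coincide; the pins then hold it and it lifts straight up only with both drawn
- door_edge (a point): middle of the door panel's lower edge, on its underside, at (-119, 0, -40) mm in the door's frame: shut, the panel slopes down 15 degrees from 17 to 125 mm forward (-x) of the axis and rests on the box's sloping edges, 2 mm short of two steel stops in front. Laid flat, underside down, the axis is 8 mm above the bench and the door's z leans 15 degrees towards its +x
- pulls (a point): midway between the two upright steel finger pulls, 28 mm above the hinge axis along the door's z. Each pull is 24 mm wide (x), 5 thick, its top 42 mm above the axis; outer faces at y = -30 and 30 at rest. Squeezed, each moves 12 mm inward to a firm stop (36 mm over both) and draws its pin in; the door can then be carried by them, grip 25 to 35 N
- pin_left (a joint): the sprung hinge pin at the door's +y end, 8 mm thick with a round tip: 0 = fully out (12 mm beyond the barrel's end, 9 mm into the lug), 0.012 = fully drawn, level with the barrel's end, 3 mm short of the lug; spring 4.5 N rising to 8.1 N; moves with the finger pull of its side and springs out when let go (m)
- pin_right (a joint): the same for the pin at the door's -y end (m)
- board: the sloping wooden display board, fixed to the bench, 260 wide (y) x about 120 deep; origin on the bench under its middle, low edge towards -x; its face rises at 30 degrees away from the robot, from 26 to about 81 mm high
- board_face: the face of the display board: origin in the middle of the foot of the face where it meets the ledge, 50 mm in front of the board's origin and 26 mm high; x up the slope (face 110 mm long), y along the ledge (130 mm to each side), z out of the face; the ledge stands 12 mm proud of the face along z, on the -x side
- wet1: a wet miniature stretched canvas, a block 75 long (its x) x 50 wide (its y) x 14 mm thick, 40 g (may vary by a third), white edges, landscape painted on its top face; origin at the centre of its underside, z out of the painted face; at the start it lies on the bench in front of the display board
- wet2: a wet miniature stretched canvas, a block 75 long (its x) x 50 wide (its y) x 14 mm thick, 40 g (may vary by a third), white edges, landscape painted on its top face; origin at the centre of its underside, z out of the painted face; at the start it lies on the bench in front of the display board
- wet3: a wet miniature stretched canvas, a block 75 long (its x) x 50 wide (its y) x 14 mm thick, 40 g (may vary by a third), white edges, landscape painted on its top face; origin at the centre of its underside, z out of the painted face; at the start it lies on the bench in front of the display board
- dry1: a dry miniature stretched canvas, a block 75 long (its x) x 50 wide (its y) x 14 mm thick, 40 g (may vary by a third), white edges, landscape painted on its top face; origin at the centre of its underside, z out of the painted face; at the start it lies across the rails in the box
- dry2: a dry miniature stretched canvas, a block 75 long (its x) x 50 wide (its y) x 14 mm thick, 40 g (may vary by a third), white edges, landscape painted on its top face; origin at the centre of its underside, z out of the painted face; at the start it lies across the rails in the box
- tube: bystander: a lying metal paint tube, about 110 x 34 x 26 mm, on the bench between box and board
- brush: bystander: a lying brush, 190 mm long, on the bench between box and board
- tape: bystander: roll of tape, 90 mm across, 22 mm high
- medium_jar: bystander: jar with a black cap, 56 mm across, 75 mm high
- spray: bystander: white bottle, 60 mm across, 170 mm high
- sanding_block: bystander: cork block 90 x 50 x 30 mm

How it is judged:
By the outcome, as a careful person would: the job done as asked, in the order asked, and still so for the second after the job is handed in, with the robot touching nothing.
Of dry1, dry2 only 1 to 2 are there at a start; the rules pass over those that are not, and their reading is None.
Of wet1, wet2, wet3 only 2 to 3 are there at a start; the rules pass over those that are not, and their reading is None.
At some moment in a run one of wet1, wet2, wet3 may be knocked a few centimetres aside while the robot is not near it.
It also fails if it takes over 210 s, if anything falls off the work surface, if the arm or the gripper's body presses on something with over 40 N, if the wrist force passes 120 N, or if a joint passes its speed limit or range.

## Working session

There is one attempt and no reset: what is moved stays moved. The work goes in short steps, Python scripts to look and compute and a tool call to move; the robot and the scene stay as the last step left them, time stands still between calls to the robot, and variables do not carry over. Pictures are saved under pics/ and viewed, at most 14 in all, crops included, and the job is handed in when it is done.

Besides the shell and the picture viewer there is one more tool, called after ">>>" as a command line: name --argument value ..., lists and objects as JSON in quotes. move_arm: Moves the arm, as the interface text tells. Its arguments: {"type":"object","properties":{"commands":{"type":"array","items":{"type":"array","items":{"type":"array","items":{"type":"number"}}}},"squeeze":{"type":"number"}},"required":["commands"]}

```bash
mkdir -p pics; ls; python3 - <<'E'
from station import bot, imaging
import cv2, numpy as np
np.set_printoptions(precision=4,suppress=True)
for n in ("scene","top"):
    im=imaging.read_camera(n); cv2.imwrite(f"pics/{n}0.png",im[:,:,::-1])
    c=imaging.calibration(n); print(n,c["intrinsics"],c["extrinsics"])
print(imaging.calibration("wrist"))
o=bot.get_obs(); print(o)
E
```

```text
pics
scene [[413.827    0.     320.0695]
 [  0.     413.827  199.9656]
 [  0.       0.       1.    ]] [[-0.6478  0.621  -0.4412  1.0789]
 [ 0.7618  0.5346 -0.366   0.4738]
 [ 0.0086 -0.5732 -0.8194  1.147 ]
 [ 0.      0.      0.      1.    ]]
top [[372.0865   0.     324.0303]
 [  0.     372.0865 201.1841]
 [  0.       0.       1.    ]] [[-0.0049 -0.9905  0.1378  0.3492]
 [-1.      0.0038 -0.008   0.0011]
 [ 0.0074 -0.1378 -0.9904  1.3838]
 [ 0.      0.      0.      1.    ]]
{'intrinsics': array([[296.3296,   0.    , 315.7518],
       [  0.    , 296.3296, 196.1455],
       [  0.    ,   0.    ,   1.    ]]), 'mount': array([[ 0.0001, -0.9551, -0.2963,  0.0762],
       [ 1.    ,  0.0004, -0.0008,  0.0009],
       [ 0.0009, -0.2963,  0.9551, -0.1423],
       [ 0.    ,  0.    ,  0.    ,  1.    ]])}
{'t': 0.1, 'q': array([-1.3091,  0.4777,  0.0224,  1.5563, -0.0115,  1.1093, -0.0831]), 'joint_vel': array([-0.0008, -0.0004,  0.0005, -0.0011, -0.0005,  0.    ,  0.0001]), 'joint_torque': array([  0.0049, -59.7762,   1.614 , -28.1953,   0.0129,   0.005 ,
        -0.    ]), 'eef_pos': array([0.2438, 0.6289, 0.2304]), 'tool_rot': array([-0.0001,  0.1838,  0.983 , -0.0008]), 'contact_force': array([ 0.1385, -0.0705, -0.0805]), 'torque': array([-0.0266,  0.0167, -0.0076]), 'grasp_force': 0.0, 'gripper_width': 0.9987113643259664}
```

View pics/top0.png

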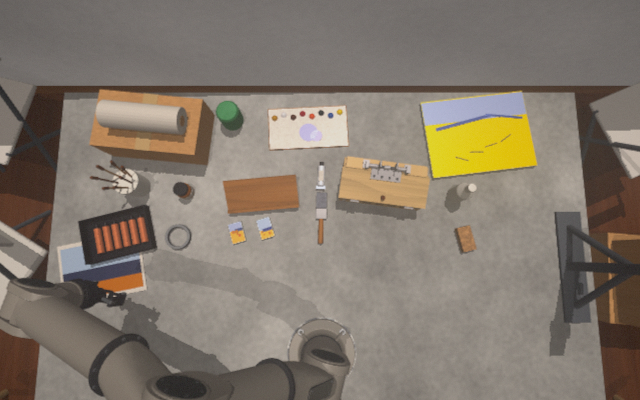

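View pics/scene0.png

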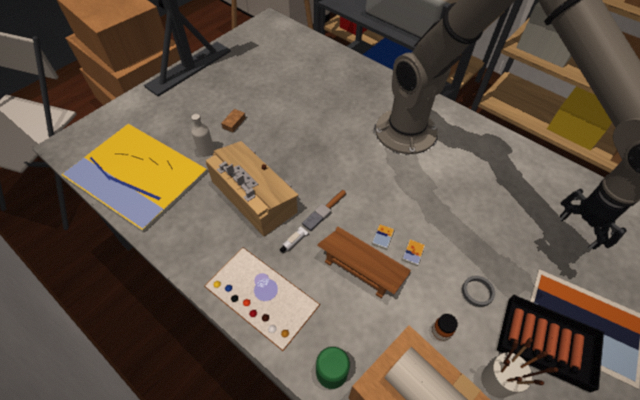

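```bash
cat > h.py <<'E'
from station import bot, imaging
import cv2, numpy as np
from scipy.spatial.transform import Rotation as R
np.set_printoptions(precision=4,suppress=True)
def rot(q): return R.from_quat(np.asarray(q)[[1,2,3,0]])
def tool():
    o=bot.get_obs(); T=np.eye(4); T[:3,:3]=rot(o["tool_rot"]).as_matrix(); T[:3,3]=o["eef_pos"]; return T
def cam(n,T=None):
    c=imaging.calibration(n)
    return c["intrinsics"], (T@c["mount"] if n=="wrist" else c["extrinsics"])
def shot(n,name):
    T=tool(); im=imaging.read_camera(n)[:,:,::-1].copy(); cv2.imwrite(f"pics/{name}.png",im); np.save(f"pics/{name}.npy",T); return im,T
def p2w(n,uv,z,T=None):
    K,E=cam(n,T); d=E[:3,:3]@np.linalg.solve(K,[uv[0],uv[1],1.]); return E[:3,3]+d*(z-E[2,3])/d[2]
def w2p(n,P,T=None):
    K,E=cam(n,T); p=np.linalg.inv(E)@np.append(P,1); q=K@p[:3]; return q[:2]/q[2]
def fr(x,y,z,yaw,pitch=0):
    T=np.eye(4); T[:3,:3]=R.from_euler("ZY",[yaw,pitch]).as_matrix(); T[:3,3]=[x,y,z]; return T
def down(x,y,z,yaw,flip=False):
    """tool pointing down, tool y along the y axis of a frame with yaw; tool x = -frame x (flip: +)"""
    T=fr(x,y,z,yaw); s=1 if flip else -1; T[:3,:3]=T[:3,:3]@np.diag([s,-s,-1]); return T
def rel(A,B):
    """shift in A's axes & rotvec deg from A to B"""
    D=np.linalg.inv(A)@B; return np.r_[D[:3,3]*1000, np.degrees(R.from_matrix(D[:3,:3]).as_rotvec())]
E
python3 - <<'E'
from h import *
for n,uv,z in [("box rl",(345,157),.122),("box rr",(430,167),.122),("box fr",(424,209),.0925),("box fl",(338,203),.0925),]: print(n,p2w("top",uv,z))
for n,uv,z in [("board rl",(224,180),.08),("board rr",(297,176),.08),("board fr",(300,208),.038),("board fl",(228,214),.038),("w1",(237,232),.014),("w2",(265,228),.014)]: print(n,p2w("top",uv,z))
im=cv2.imread("pics/top0.png")[135:260,210:440]; cv2.imwrite("pics/c1.png",cv2.resize(im,None,fx=3.4,fy=3.4,interpolation=cv2.INTER_CUBIC))
E
```

```text
box rl [ 0.6798 -0.0829  0.122 ]
box rr [ 0.6433 -0.3781  0.122 ]
box fr [ 0.4998 -0.3592  0.0925]
box fl [ 0.5222 -0.0583  0.0925]
board rl [0.6081 0.3462 0.08  ]
board rr [0.6217 0.0866 0.08  ]
board fr [0.5117 0.0778 0.038 ]
board fl [0.4908 0.3388 0.038 ]
w1 [0.4269 0.3098 0.014 ]
w2 [0.4411 0.2075 0.014 ]
```

View pics/c1.png

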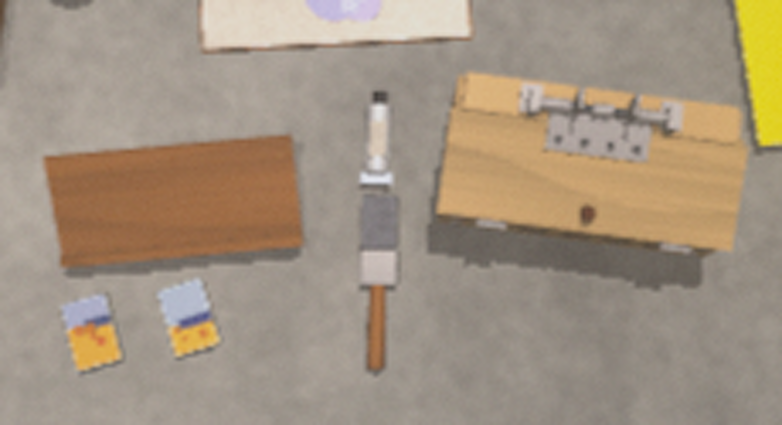

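```bash
python3 - <<'E'
from h import *
a=p2w("top",(365.9,163.8),.146);b=p2w("top",(408.2,169.7),.146); print(a,b,(a+b)/2,np.degrees(np.arctan2(-(a-b)[0],(a-b)[1])))
h=(a+b)/2
print(rel(tool(),down(h[0]-.06,h[1],.33,np.radians(-7))))
E
```

```text
[ 0.6495 -0.1523  0.146 ] [ 0.6285 -0.296   0.146 ] [ 0.639  -0.2242  0.146 ] -8.318771221059942
[-620.8871 -674.4007  -98.3842   -0.0952   -0.0043  -14.1868]
```

>>> move_arm --commands '[[[0,0,-0.05,0,0,0,0.085],[-0.0388,-0.0422,-0.003,0,0,0,0.085],[-0.0388,-0.0422,-0.003,0,0,0,0.085],[-0.0388,-0.0422,-0.003,0,0,0,0.085],[-0.0388,-0.0422,-0.003,0,0,0,0.085],[-0.0388,-0.0422,-0.003,0,0,0,0.085],[-0.0388,-0.0422,-0.003,0,0,0,0.085],[-0.0388,-0.0422,-0.003,0,0,0,0.085],[-0.0388,-0.0422,-0.003,0,0,0,0.085],[-0.0388,-0.0422,-0.003,0,0,0,0.085],[-0.0388,-0.0422,-0.003,0,0,0,0.085],[-0.0388,-0.0422,-0.003,0,0,0,0.085],[-0.0388,-0.0422,-0.003,0,0,0,0.085],[-0.0388,-0.0422,-0.003,0,0,0,0.085],[-0.0388,-0.0422,-0.003,0,0,0,0.085],[-0.0388,-0.0422,-0.003,0,0,0,0.085],[-0.0388,-0.0422,-0.003,0,0,-7,0.085],[0,0,0,0,0,-7,0.085],[0,0,0,0,0,0,0.085]]]'

```text
t: 2.48
eef_pos: [0.5785, -0.225, 0.3286]
tool_rot: [-0.001, 0.064, 0.998, 0.0]
contact_force: [0.5, 0.2, 0.2]
gripper_width: 0.996
grasp_force: 0.0
```

```bash
python3 - <<'E'
from h import *
im,T=shot("wrist","w1"); print(T)
E
```

```text
[[-0.9919  0.1273 -0.0012  0.5785]
 [ 0.1273  0.9919  0.0003 -0.225 ]
 [ 0.0012  0.0002 -1.      0.3286]
 [ 0.      0.      0.      1.    ]]
```

View pics/w1.png

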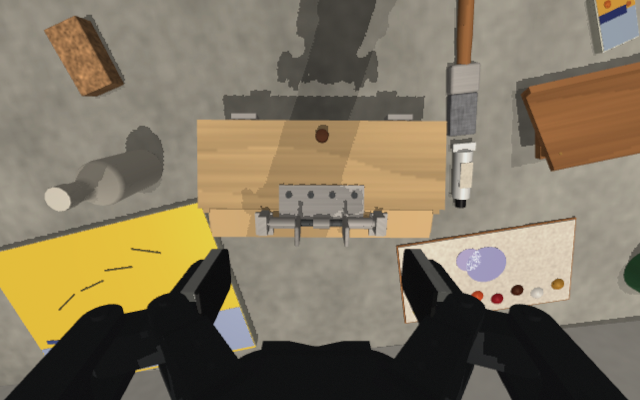

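```bash
cat >> h.py <<'E'
from scipy.optimize import least_squares
def fit(n,T,pts,pix,z0,x0):
    f=lambda p:np.ravel([w2p(n,(fr(p[0],p[1],z0,p[2])@np.append(a,1))[:3],T)-b for a,b in zip(pts,pix)])
    r=least_squares(f,x0); return r.x,r.fun
E
python3 - <<'E'
from h import *
T=np.load("pics/w1.npy")
pts=np.array([[-120.6,-152,-34.2],[-120.6,152,-34.2],[-16.3,-152,-6.2],[-16.3,152,-6.2]])/1000
pix=[(197,121),(445,119),(197,211),(447,208)]
x,f=fit("wrist",T,pts,pix,.134,[.64,-.22,-.1]); print(x,np.degrees(x[2]),f)
H=fr(x[0],x[1],.134,x[2])
for y in (-30,30): print(w2p("wrist",(H@[0.,y/1000,.042,1])[:3],T))
for y in (-70,70): print(w2p("wrist",(H@[0.,y/1000,.012,1])[:3],T))
im=cv2.imread("pics/w1.png")[175:255,185:465]
cv2.imwrite("pics/c2.png",cv2.resize(im,None,fx=2.8,fy=2.8,interpolation=cv2.INTER_CUBIC))
E
```

```text
[ 0.642  -0.2248 -0.1171] -6.706955429328336 [-0.9808  0.7306  1.1694  0.0485  1.2054 -0.7655 -1.3952 -0.1483]
[295.0843 238.289 ]
[350.1514 237.7783]
[263.1012 227.7141]
[381.1135 226.6038]
```

View pics/c2.png

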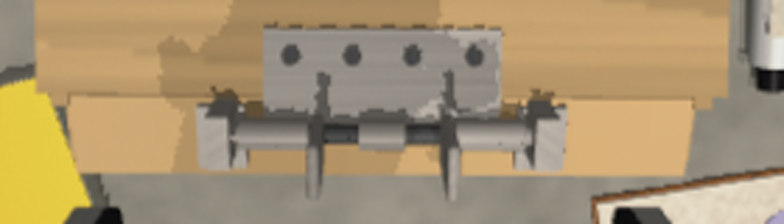

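```bash
python3 - <<'E'
from h import *
print(rel(tool(),down(.640,-.2255,.145,np.radians(-6.8))))
E
```

```text
[-61.3216   6.3619 183.6964   0.0336  -0.0576  -0.5147]
```

>>> move_arm --commands '[[[-0.031,0.0032,0,0,0,-0.5,0.085],[-0.0303,0.0032,0,0,0,0,0.085],[0,0,0.04,0,0,0,0.085],[0,0,0.04,0,0,0,0.085],[0,0,0.04,0,0,0,0.085],[0,0,0.03,0,0,0,0.085],[0,0,0.02,0,0,0,0.085],[0,0,0.0137,0,0,0,0.085],[0,0,0,0,0,0,0.085],[0,0,0,0,0,0,0.06],[0,0,0,0,0,0,0.05],[0,0,0,0,0,0,0.04],[0,0,0,0,0,0,0.03],[0,0,0,0,0,0,0.03],[0,0,0,0,0,0,0.03]]]' --squeeze 30

```text
t: 4.4
eef_pos: [0.6424, -0.2264, 0.1488]
tool_rot: [0.003, 0.059, 0.998, -0.0]
contact_force: [0.1, 0.8, 10.1]
gripper_width: 0.403
grasp_force: 29.4
```

```bash
python3 - <<'E'
from h import *
im,T=shot("wrist","w2"); print(T, bot.get_obs()["gripper_width"]*85.4)
E
```

```text
[[-0.9931  0.1175  0.0054  0.6424]
 [ 0.1175  0.9931 -0.0007 -0.2264]
 [-0.0055 -0.0001 -1.      0.1488]
 [ 0.      0.      0.      1.    ]] 34.81954328066327
```

View pics/w2.png

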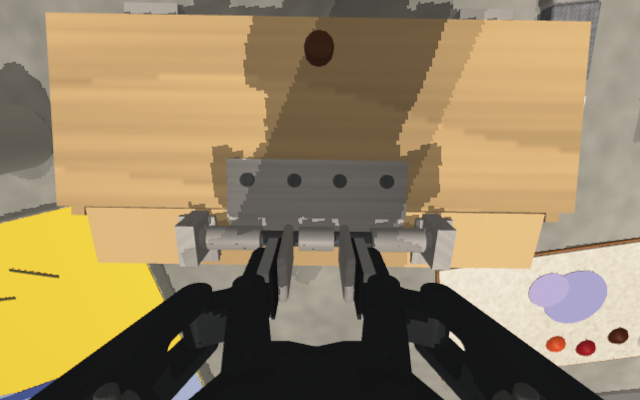

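```bash
python3 - <<'E'
from h import *
T=np.load("pics/w2.npy")
pts=np.array([[-120.6,-152,-34.2],[-120.6,152,-34.2],[-16.3,-152,-6.2],[-16.3,152,-6.2]])/1000
pix=[(46,13),(591,21),(54,207),(576,213)]
x,f=fit("wrist",T,pts,pix,.134,[.64,-.22,-.1]); print(x,np.degrees(x[2]),f)
H=fr(x[0],x[1],.134,x[2])
for y in (-75,-65,65,75): print(w2p("wrist",(H@[0.,y/1000,.012,1])[:3],T))
print(np.degrees(R.from_matrix(T[:3,:3]@np.diag([-1,1,-1])).as_euler("ZYX")))
E
```

```text
[ 0.6404 -0.2252 -0.1309] -7.498584638218319 [ 4.2089  0.8014 -5.2589  0.7102  1.0759 -2.8172 -0.0171 -2.1753]
[177.1805 245.5077]
[195.695 245.736]
[435.7225 248.6952]
[454.1355 248.9222]
[-6.7481 -0.3132 -0.0058]
```

>>> move_arm --commands '[[[0,0,-0.004,0,0,0,0.03],[0,0,-0.008,0,0,0,0.03],[0,0,-0.012,0,0,0,0.03],[0,0,-0.02,0,0,0,0.03],[0,0,-0.03,0,0,0,0.03],[0,0,-0.03,0,0,0,0.03],[0,0,-0.03,0,0,0,0.03],[0,0,0,0,0,0,0.03],[0,0,0,0,0,0,0.03]]]'

```text
t: 5.58
eef_pos: [0.6398, -0.2253, 0.2787]
tool_rot: [-0.001, 0.058, 0.998, 0.0]
contact_force: [-0.2, -0.3, -3.6]
gripper_width: 0.403
grasp_force: 30.7
```

```bash
cat > trk.py <<'E'
from h import *
import sys
def track(a,b,P):
    A,B=[cv2.imread(f"pics/{n}.png",0) for n in (a,b)]
    q,s,e=cv2.calcOpticalFlowPyrLK(A,B,np.float32(P),None,winSize=(25,25),maxLevel=3); return q,s.ravel(),e.ravel()
E
python3 - <<'E'
from trk import *
im,T=shot("wrist","w3"); print(T)
P=[(319,48),(247,180),(294,181),(340,181),(387,181)]
q,s,e=track("w2","w3",P); print(np.c_[q,q-np.float32(P),s,e])
E
```

```text
[[-0.9932  0.1164 -0.0012  0.6398]
 [ 0.1164  0.9932  0.0006 -0.2253]
 [ 0.0013  0.0005 -1.      0.2787]
 [ 0.      0.      0.      1.    ]]
[[317.0671  48.6992  -1.9329   0.6992   1.       1.1578]
 [246.4617 180.7041  -0.5383   0.7041   1.       7.5968]
 [293.4658 181.3623  -0.5342   0.3623   1.       1.8412]
 [339.391  180.9855  -0.609   -0.0145   1.       1.5329]
 [386.3175 180.5666  -0.6825  -0.4334   1.       1.6932]]
```

```bash
python3 - <<'E'
from h import *
D=fr(.417,-.225,.009,np.radians(-6.8),np.radians(15))
L=np.eye(4); L[:3,:3]=np.diag([-1,1,-1]); L[2,3]=.0148
G=D@L; np.save("lay.npy",G); print(G)
A=tool(); U=A.copy(); U[:3,:3]=G[:3,:3]
print(rel(A,U)); V=G.copy(); V[2,3]=U[2,3]
print(rel(U,V)); print(rel(V,G))
E
```

```text
[[-0.9591  0.1184 -0.257   0.4208]
 [ 0.1144  0.993   0.0306 -0.2255]
 [ 0.2588  0.     -0.9659  0.0233]
 [ 0.      0.      0.      1.    ]]
[ 0.      0.      0.      0.018  14.8671  0.1165]
[209.8235 -26.2266  56.222    0.       0.       0.    ]
[-65.9615  -0.     246.1718   0.       0.       0.    ]
```

>>> move_arm --commands '[[[0,0,0,0,7.43,0,0.03],[0,0,0,0,7.43,0,0.03],[0.03,-0.00375,0.008,0,0,0,0.03],[0.03,-0.00375,0.008,0,0,0,0.03],[0.03,-0.00375,0.008,0,0,0,0.03],[0.03,-0.00375,0.008,0,0,0,0.03],[0.03,-0.00375,0.008,0,0,0,0.03],[0.03,-0.00375,0.008,0,0,0,0.03],[0.03,-0.00375,0.008,0,0,0,0.03],[-0.0118,0,0.044,0,0,0,0.03],[-0.0118,0,0.044,0,0,0,0.03],[-0.0118,0,0.044,0,0,0,0.03],[-0.0118,0,0.044,0,0,0,0.03],[-0.0088,0,0.033,0,0,0,0.03],[0,0,0,0,0,0,0.03],[0,0,0,0,0,0,0.03]]]'

```text
t: 7.62
eef_pos: [0.4223, -0.2268, 0.0636]
tool_rot: [-0.129, 0.058, 0.99, 0.007]
contact_force: [0.5, 0.3, -2.7]
gripper_width: 0.406
grasp_force: 31.8
```

```bash
python3 - <<'E'
from h import *
im,T=shot("wrist","w4"); print(T); print(rel(T,np.load("lay.npy")))
E
```

```text
[[-0.9601  0.1167 -0.2542  0.4223]
 [ 0.113   0.9932  0.0295 -0.2268]
 [ 0.2559 -0.0004 -0.9667  0.0636]
 [ 0.      0.      0.      1.    ]]
[-8.7039  1.2021 39.4265 -0.0475  0.1737  0.0869]
```

View pics/w4.png

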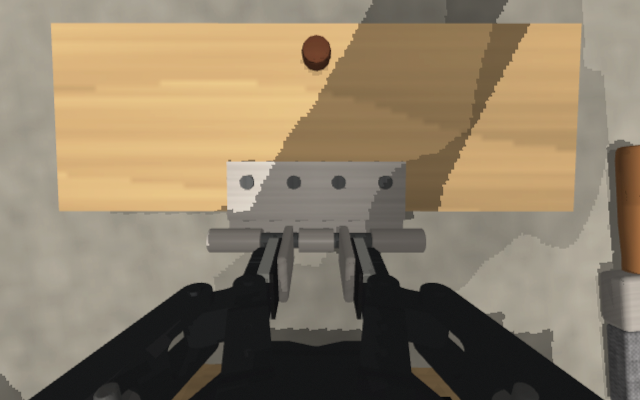

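>>> move_arm --commands '[[[-0.0025,0.0004,0.0115,0,0.17,0,0.03],[-0.0025,0.0004,0.0115,0,0,0,0.03],[-0.0022,0.0004,0.01,0,0,0,0.03],[-0.0012,0,0.005,0,0,0,0.03],[0,0,0.0017,0,0,0,0.03],[0,0,0,0,0,0,0.03],[0,0,0,0,0,0,0.03]]]'

```text
t: 8.55
eef_pos: [0.4201, -0.2248, 0.0231]
tool_rot: [-0.131, 0.058, 0.99, 0.008]
contact_force: [0.1, 1.1, 4.4]
gripper_width: 0.408
grasp_force: 34.0
```

```bash
python3 - <<'E'
from h import *
A=tool(); np.save("layact.npy",A)
B=A.copy(); B[:3,3]-=A[:3,2]*.1
V=down(.59,-.2175,.33,np.radians(-7)); W=B.copy(); W[:3,:3]=V[:3,:3]; print(rel(B,W),rel(W,V))
E
```

```text
[  0.       0.      -0.       0.0063 -15.0508   0.3111] [-141.8197   27.8981 -210.3661    0.        0.        0.    ]
```

>>> move_arm --commands '[[[0,0,0,0,0,0,0.045],[0,0,0,0,0,0,0.055],[0,0,0,0,0,0,0.07],[0,0,0,0,0,0,0.085],[0,0,0,0,0,0,0.085],[0,0,-0.015,0,0,0,0.085],[0,0,-0.025,0,0,0,0.085],[0,0,-0.03,0,0,0,0.085],[0,0,-0.03,0,0,0,0.085],[0,0,0,0,-7.5,0.15,0.085],[0,0,0,0,-7.5,0.15,0.085],[0,0,-0.05,0,0,0,0.085],[0,0,-0.05,0,0,0,0.085],[-0.0355,0.007,-0.0276,0,0,0,0.085],[-0.0355,0.007,-0.0276,0,0,0,0.085],[-0.0355,0.007,-0.0276,0,0,0,0.085],[-0.0355,0.007,-0.0276,0,0,0,0.085],[0,0,0,0,0,0,0.085],[0,0,0,0,0,0,0.085]]]'

```text
t: 10.92
eef_pos: [0.5891, -0.2177, 0.3292]
tool_rot: [-0.001, 0.061, 0.998, -0.0]
contact_force: [0.7, -0.9, -0.4]
gripper_width: 0.996
grasp_force: 0.0
```

```bash
python3 - <<'E'
from h import *
im,T=shot("wrist","w5"); print(T)
E
```

```text
[[-0.9925  0.1224 -0.0017  0.5891]
 [ 0.1224  0.9925 -0.0006 -0.2177]
 [ 0.0016 -0.0008 -1.      0.3292]
 [ 0.      0.      0.      1.    ]]
```

View pics/w5.png

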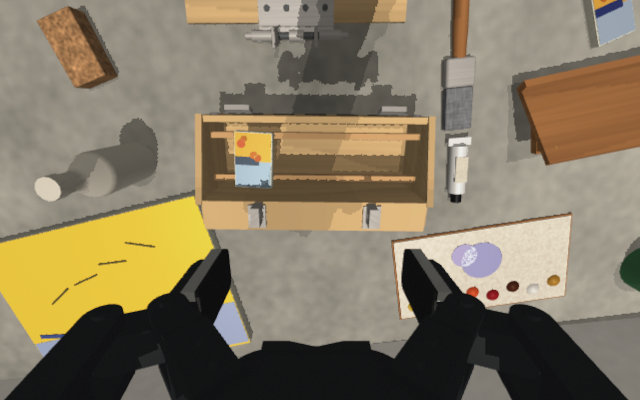

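```bash
python3 - <<'E'
from h import *
T=np.load("pics/w5.npy")
c=np.array([[-37.5,-25,0],[-37.5,25,0],[37.5,25,0],[37.5,-25,0]])/1000
x,f=fit("wrist",T,c,[(234.5,132.5),(271,132.5),(272.5,187),(236,187.5)],.084,[.58,-.3,-.12]); print(x,np.degrees(x[2]),f)
B=fr(.581,-.2175,0,np.radians(-7.2)); print(np.linalg.inv(B)@[x[0],x[1],.084,1])
# box outer top corners check: front wall corners, lugs
for p in [(-70,-148,92),(-70,148,92),(60,-70,146),(60,70,146),(-29,-140,70),(-29,140,70),(29,140,70),(29,-140,70)]: print(p,w2p("wrist",(B@np.r_[np.array(p)/1000,1])[:3],T))
im=cv2.imread("pics/w5.png")[95:240,185:445]
cv2.imwrite("pics/c3.png",cv2.resize(im,None,fx=3,fy=3,interpolation=cv2.INTER_CUBIC))
E
```

```text
[ 0.574  -0.2982 -0.1452] -8.319879393836864 [-1.5968 -1.1625  0.8875 -0.2594  0.5469  1.4862  0.2039  0.1685]
[ 0.0031 -0.0809  0.084   1.    ]
(-70, -148, 92) [193.8311 102.4403]
(-70, 148, 92) [436.012  103.2138]
(60, -70, 146) [254.996 218.095]
(60, 70, 146) [373.9093 218.5048]
(-29, -140, 70) [209.9659 134.8127]
(-29, 140, 70) [419.8711 135.4979]
(29, 140, 70) [415.4284 177.8493]
(29, -140, 70) [214.221  177.1739]
```

View pics/c3.png

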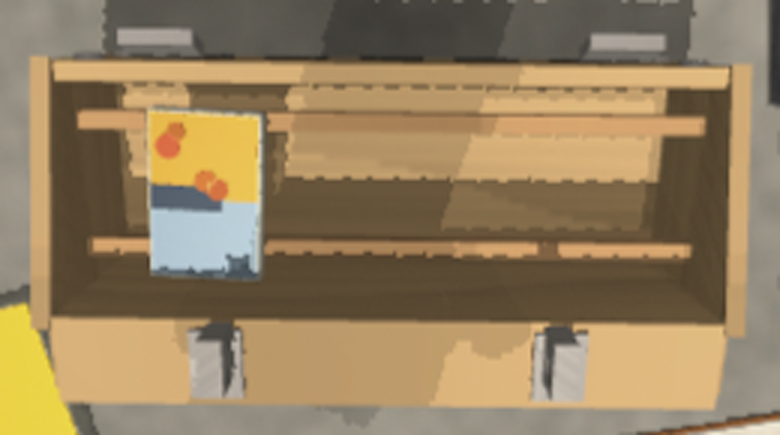

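```bash
python3 - <<'E'
from h import *
A=tool();G=down(.574,-.298,.064,np.radians(-8)); print(rel(A,G))
E
```

```text
[  4.2015 -81.2427 264.9967  -0.0303  -0.1158   0.9383]
```

>>> move_arm --commands '[[[0.0021,-0.041,0,0,-0.1,0.94,0.068],[0.0021,-0.0403,0,0,0,0,0.068],[0,0,0.04,0,0,0,0.068],[0,0,0.05,0,0,0,0.068],[0,0,0.05,0,0,0,0.068],[0,0,0.05,0,0,0,0.068],[0,0,0.035,0,0,0,0.068],[0,0,0.025,0,0,0,0.068],[0,0,0.015,0,0,0,0.068],[0,0,0,0,0,0,0.068],[0,0,0,0,0,0,0.068]]]' --squeeze 25

```text
t: 12.35
eef_pos: [0.5762, -0.2982, 0.0655]
tool_rot: [0.001, 0.069, 0.998, -0.001]
contact_force: [0.2, -0.2, -0.0]
gripper_width: 0.798
grasp_force: 0.0
```

```bash
python3 - <<'E'
from h import *
im,T=shot("wrist","w6"); print(T)
E
```

```text
[[-0.9904  0.1383  0.0025  0.5762]
 [ 0.1383  0.9904 -0.0015 -0.2982]
 [-0.0027 -0.0011 -1.      0.0655]
 [ 0.      0.      0.      1.    ]]
```

View pics/w6.png

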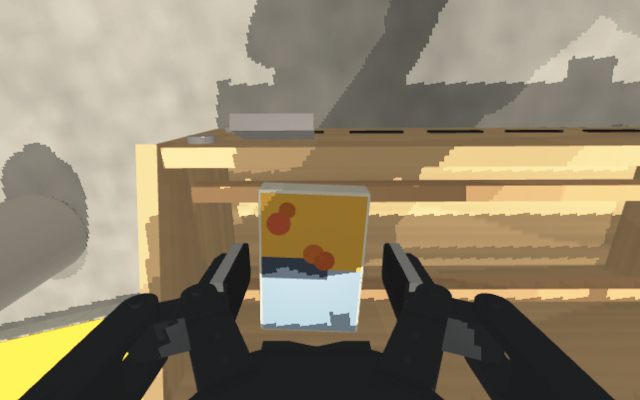

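```bash
python3 - <<'E'
from h import *
A=tool(); A[2,3]=.235; V=down(.47,.20,.30,np.radians(4)); print(rel(A,V))
E
```

```text
[173.9718 478.6209 -66.1271  -0.0873   0.1746 -11.9372]
```

>>> move_arm --commands '[[[0,0,0,0,0,0,0.06],[0,0,0,0,0,0,0.045],[0,0,0,0,0,0,0.045],[0,0,0,0,0,0,0.045],[0,0,-0.01,0,0,0,0.045],[0,0,-0.02,0,0,0,0.045],[0,0,-0.04,0,0,0,0.045],[0,0,-0.05,0,0,0,0.045],[0,0,-0.05,0,0,0,0.045],[0,0,0,0,0,0,0.045]]]' --squeeze 25

```text
t: 13.65
eef_pos: [0.5777, -0.2994, 0.2404]
tool_rot: [0.005, 0.069, 0.998, -0.002]
contact_force: [0.3, -0.2, -0.7]
gripper_width: 0.581
grasp_force: 26.1
```

>>> move_arm --commands '[[[0.0145,0.04,-0.005,0,0,0,0.045],[0.0145,0.04,-0.005,0,0,0,0.045],[0.0145,0.04,-0.005,0,0,0,0.045],[0.0145,0.04,-0.005,0,0,0,0.045],[0.0145,0.04,-0.005,0,0,0,0.045],[0.0145,0.04,-0.005,0,0,0,0.045],[0.0145,0.04,-0.005,0,0,0,0.045],[0.0145,0.04,-0.005,0,0,0,0.045],[0.0145,0.04,-0.005,0,0,0,0.045],[0.0145,0.04,-0.005,0,0,0,0.045],[0.0145,0.04,-0.005,0,0,0,0.045],[0.0145,0.04,-0.005,0,0,0,0.045],[0,0,0,0,0,-6,0.045],[0,0,0,0,0,-6,0.045],[0,0,0,0,0,0,0.045],[0,0,0,0,0,0,0.045]]]'

```text
t: 15.65
eef_pos: [0.4693, 0.2016, 0.2938]
tool_rot: [0.0, -0.034, 0.999, -0.0]
contact_force: [0.3, -0.4, -0.1]
gripper_width: 0.577
grasp_force: 26.2
```

```bash
python3 - <<'E'
from h import *
im,T=shot("wrist","w7"); print(T)
E
```

```text
[[-0.9976 -0.0686  0.0009  0.4693]
 [-0.0686  0.9976 -0.0009  0.2016]
 [-0.0008 -0.001  -1.      0.2938]
 [ 0.      0.      0.      1.    ]]
```

View pics/w7.png

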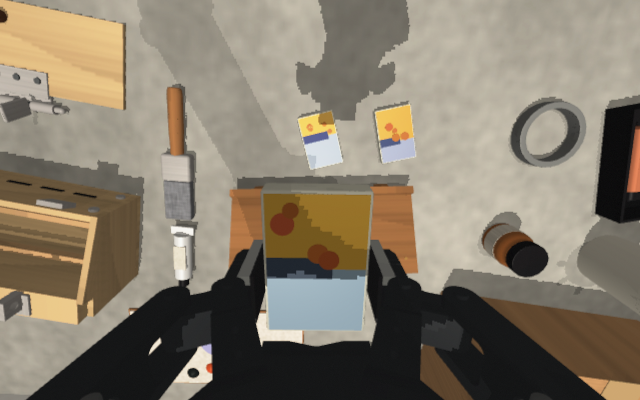

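```bash
python3 - <<'E'
from h import *
T=np.load("pics/w7.npy")
print("ledge",p2w("wrist",(233,188),.034,T),p2w("wrist",(413,187),.034,T),"rear",p2w("wrist",(416,272),.081,T))
c1=lambda u,v:(210+u/3.4,135+v/3.4)
for uv,z in [((45,157),.081),((292,136),.081),((301,246),.034),((63,267),.034)]: print(p2w("top",c1(*uv),z))
c=np.array([[-37.5,-25,0],[-37.5,25,0],[37.5,25,0],[37.5,-25,0]])/1000
for pix in ([(298,118),(332,111),(343,161),(309,169)],[(375,108),(410,103),(415,157),(381,163)]):
    x,f=fit("wrist",T,c,pix,.014,[.43,.2,.1]); print(x,np.degrees(x[2]),np.abs(f).max())
im=cv2.imread("pics/w7.png"); a=cv2.resize(im[95:205,290:420],None,fx=3,fy=3,interpolation=cv2.INTER_CUBIC); b=cv2.resize(im[170:280,370:500],None,fx=3,fy=3,interpolation=cv2.INTER_CUBIC)
cv2.imwrite("pics/c4.png",np.hstack([a,b]))
E
```

```text
ledge [0.5142 0.0883 0.034 ] [0.4952 0.341  0.034 ] rear [0.602  0.3483 0.081 ]
[0.6036 0.3485 0.081 ]
[0.6251 0.0905 0.081 ]
[0.5146 0.0834 0.034 ]
[0.493  0.3379 0.034 ]
[0.4419 0.207  0.2881] 16.509070349745382 1.569337236526664
[0.425  0.3105 0.2404] 13.771142892474447 1.1191871198273873
```

View pics/c4.png

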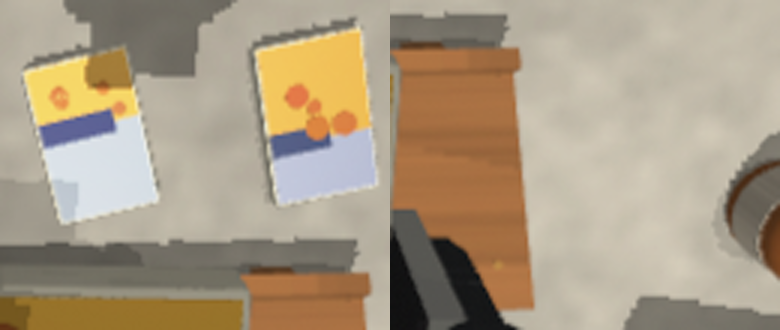

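```bash
python3 - <<'E'
from h import *
T=np.load("pics/w7.npy")
a=p2w("wrist",(413,193.5),.0364,T); b=p2w("wrist",(417.7,272.7),.081,T); y=np.radians(4.7)
ex=np.array([np.cos(y),np.sin(y)]);ey=np.array([-np.sin(y),np.cos(y)])
for p,x in ((a,-.056),(b,.0453)): print(p, p[:2]-ex*x-ey*.130)
l=p2w("wrist",(233,192),.0364,T); print("from left",l[:2]+ex*.056+ey*.130)
for p,x,s in (((.6036,.3485),.0453,1),((.6251,.0905),.0453,-1)): print("top",np.array(p)-ex*x-s*ey*.130)
for uv in ((264,192.5),(370.5,194),(363,329.5),(268,329.5)): print("held",p2w("wrist",uv,-.0185,np.eye(4)))
E
```

```text
[0.504  0.3418 0.0364] [0.5705 0.2168]
[0.603  0.3508 0.081 ] [0.5685 0.2175]
from left [0.5645 0.223 ]
top [0.5691 0.2152]
top [0.5693 0.2164]
held [ 0.0391 -0.0216 -0.0185]
held [ 0.0384  0.0248 -0.0185]
held [-0.0335  0.025  -0.0185]
held [-0.0336 -0.0233 -0.0185]
```

```bash
cat >> h.py <<'E'
y_=np.radians(4.7)
F=fr(.569,.2165,0,y_)@np.array([[1,0,0,-.05],[0,1,0,0],[0,0,1,.026],[0,0,0,1.]])@fr(0,0,0,0,np.radians(-30))
BOX=fr(.581,-.2175,0,np.radians(-7.3))
def inF(x,y,z):
    L=np.eye(4); L[:3,:3]=np.diag([-1,1,-1]); L[:3,3]=[x,y,z]; return F@L
E
python3 - <<'E'
from h import *
A=tool(); G=inF(.046,0,.06); U=A.copy(); U[:3,:3]=G[:3,:3]; print(rel(A,U),rel(U,G),G)
E
```

```text
[  0.       0.       0.      -0.2463 -29.9486  -0.7072] [ 44.1037   6.5685 197.2199  -0.       0.       0.    ] [[-0.8631 -0.0819  0.4983  0.529 ]
 [-0.071   0.9966  0.041   0.2132]
 [-0.5     0.     -0.866   0.101 ]
 [ 0.      0.      0.      1.    ]]
```

>>> move_arm --commands '[[[0,0,0,-0.08,-10,-0.24,0.045],[0,0,0,-0.08,-10,-0.24,0.045],[0,0,0,-0.08,-10,-0.24,0.045],[0.0088,0.0013,0.0395,0,0,0,0.045],[0.0088,0.0013,0.0395,0,0,0,0.045],[0.0088,0.0013,0.0395,0,0,0,0.045],[0.0088,0.0013,0.0395,0,0,0,0.045],[0.0088,0.0013,0.0395,0,0,0,0.045],[0,0,0,0,0,0,0.045],[0,0,0,0,0,0,0.045]]]'

```text
t: 16.95
eef_pos: [0.5264, 0.2108, 0.1135]
tool_rot: [0.257, -0.039, 0.966, 0.008]
contact_force: [-0.4, -0.2, 0.0]
gripper_width: 0.581
grasp_force: 26.3
```

```bash
python3 - <<'E'
from h import *
print(rel(tool(),inF(.046,0,-.0035)))
E
```

```text
[ 3.5523  2.6348 75.7369 -0.3188 -0.2173  0.0034]
```

>>> move_arm --commands '[[[0.0018,0.0013,0.03,-0.3,-0.2,0,0.045],[0.0018,0.0013,0.02,0,0,0,0.045],[0,0,0.012,0,0,0,0.045],[0,0,0.006,0,0,0,0.045],[0,0,0.003,0,0,0,0.045],[0,0,0,0,0,0,0.045],[0,0,0,0,0,0,0.045]]]'

```text
t: 17.82
eef_pos: [0.5557, 0.2148, 0.0573]
tool_rot: [0.259, -0.04, 0.965, 0.009]
contact_force: [-0.4, 0.4, 0.2]
gripper_width: 0.58
grasp_force: 26.3
```

```bash
python3 - <<'E'
from h import *
print(rel(tool(),inF(.046,0,-.0035)), bot.get_obs()["contact_force"])
E
```

```text
[ 1.3575  0.646  12.3485 -0.2267  0.0715  0.0952] [-0.4014  0.3871  0.2246]
```

>>> move_arm --commands '[[[0,0,0.004,0,0,0,0.045],[0,0,0.003,0,0,0,0.045],[0,0,0.002,0,0,0,0.045],[0,0,0.001,0,0,0,0.045],[0,0,0,0,0,0,0.045]]]'

```text
t: 18.45
eef_pos: [0.5605, 0.2149, 0.0478]
tool_rot: [0.259, -0.04, 0.965, 0.008]
contact_force: [-0.0, 0.1, -0.7]
gripper_width: 0.578
grasp_force: 26.3
```

>>> move_arm --commands '[[[0,0,0.001,0,0,0,0.045],[0,0,0.001,0,0,0,0.045],[0,0,0,0,0,0,0.045]]]'

```text
t: 18.82
eef_pos: [0.5613, 0.2151, 0.0467]
tool_rot: [0.259, -0.04, 0.965, 0.009]
contact_force: [-4.9, -2.0, 8.2]
gripper_width: 0.574
grasp_force: 32.4
```

```bash
python3 - <<'E'
from h import *
print(rel(tool(),inF(.046,0,-.0035)), bot.get_obs()["contact_force"])
E
```

```text
[ 0.9372  0.7643  0.3013 -0.2219  0.0457  0.1064] [-4.9056 -2.0111  8.185 ]
```

>>> move_arm --commands '[[[0,0,-0.001,0,0,0,0.045],[0.002,0,0,0,0,0,0.045],[0.002,0,0,0,0,0,0.045],[0,0,0,0,0,0,0.045]]]'

```text
t: 19.32
eef_pos: [0.5573, 0.2146, 0.0448]
tool_rot: [0.259, -0.04, 0.965, 0.008]
contact_force: [0.4, 0.3, 0.2]
gripper_width: 0.577
grasp_force: 26.3
```

>>> move_arm --commands '[[[0.001,0,0,0,0,0,0.045],[0.001,0,0,0,0,0,0.045],[0,0,0,0,0,0,0.045]]]'

```text
t: 19.7
eef_pos: [0.5562, 0.2146, 0.0443]
tool_rot: [0.259, -0.04, 0.965, 0.008]
contact_force: [1.5, 0.3, 0.5]
gripper_width: 0.582
grasp_force: 26.2
```

>>> move_arm --commands '[[[0.001,0,0,0,0,0,0.045],[0,0,0,0,0,0,0.045]]]'

```text
t: 19.95
eef_pos: [0.5561, 0.2146, 0.0443]
tool_rot: [0.26, -0.04, 0.965, 0.008]
contact_force: [4.6, 1.3, 2.7]
gripper_width: 0.58
grasp_force: 26.2
```

>>> move_arm --commands '[[[-0.0003,0,0.0007,0,0,0,0.045],[0,0,0,0,0,0,0.055],[0,0,0,0,0,0,0.07],[0,0,0,0,0,0,0.07],[0,0,-0.015,0,0,0,0.07],[0,0,-0.03,0,0,0,0.07],[0,0,-0.04,0,0,0,0.07],[0,0,-0.04,0,0,0,0.07],[0,0,0,0,10,0,0.07],[0,0,0,0,10,0,0.07],[0,0,0,0,10,0,0.07],[0,0,0,0,0,0,0.07]]]'

```text
t: 21.45
eef_pos: [0.5105, 0.1967, 0.1442]
tool_rot: [0.111, -0.027, 0.993, -0.021]
contact_force: [0.1, -0.3, -0.0]
gripper_width: 0.821
grasp_force: 0.0
```

```bash
python3 - <<'E'
from h import *
A=tool();print(A)
G=down(.434,.245,.27,np.radians(15));U=A.copy(); U[:3,:3]=G[:3,:3]; print(rel(A,U),rel(U,G))
E
```

```text
[[-0.9741 -0.0488  0.2208  0.5105]
 [-0.0579  0.9977 -0.0351  0.1967]
 [-0.2186 -0.047  -0.9747  0.1442]
 [ 0.      0.      0.      1.    ]]
[  0.       0.       0.      -4.0163  12.3047 -11.8515] [  61.4115   66.4275 -125.8063    0.        0.       -0.    ]
```

```bash
python3 - <<'E'
from h import *
print(bot.get_obs()["q"])
E
```

```text
[-0.534   0.2935 -0.0447  2.0882  0.2872  0.6106  0.8256]
```

>>> move_arm --commands '[[[0,0,-0.03,0,0,0,0.07],[0,0,-0.03,0,0,0,0.07],[0,0,0,-2,6.15,-5.9,0.07],[0,0,0,-2,6.15,-5.9,0.07],[0.02,0.03,-0.03,0,0,0,0.07],[0.02,0.03,-0.03,0,0,0,0.07],[0,0,0,0,0,0,0.07]]]'

```text
t: 22.32
eef_pos: [0.4389, 0.2493, 0.2631]
tool_rot: [0.001, -0.134, 0.991, -0.002]
contact_force: [0.2, -0.1, -1.2]
gripper_width: 0.826
grasp_force: 0.0
```

```bash
python3 - <<'E'
from h import *
print(bot.get_obs()["q"])
im,T=shot("wrist","w8"); print(T)
G=down(.434,.245,.27,np.radians(15));A=T;U=A.copy(); U[:3,:3]=G[:3,:3]; print(rel(A,U),rel(U,G))
F4=F
# check dry top corners on board
for p in [(0,-25),(75,-25),(75,25),(0,25)]: print("dry pred",w2p("wrist",(F@[p[0]/1000,p[1]/1000,.014,1])[:3],T))
c=np.array([[-37.5,-25,0],[-37.5,25,0],[37.5,25,0],[37.5,-25,0]])/1000
for x in ((.442,.207,16.5),(.425,.3105,13.8)):
    print("wet pred",[w2p("wrist",(fr(x[0],x[1],.014,np.radians(x[2]))@np.append(k,1))[:3],T).round() for k in c])
E
```

```text
[-0.5059  0.1713 -0.1545  1.9101  0.035   1.0615  1.1649]
[[-0.964  -0.266   0.0033  0.4389]
 [-0.2661  0.964  -0.0028  0.2493]
 [-0.0024 -0.0036 -1.      0.2631]
 [ 0.      0.      0.      1.    ]]
[ 0.      0.      0.     -0.2069  0.1408  0.4293] [ 5.8233 -2.8485 -6.942   0.      0.     -0.    ]
dry pred [254.8402 208.6281]
dry pred [242.3871 266.3951]
dry pred [281.6127 272.9676]
dry pred [292.3139 215.301 ]
wet pred [array([264., 128.]), array([302., 128.]), array([304., 184.]), array([268., 185.])]
wet pred [array([346., 136.]), array([384., 137.]), array([379., 193.]), array([342., 192.])]
```

View pics/w8.png

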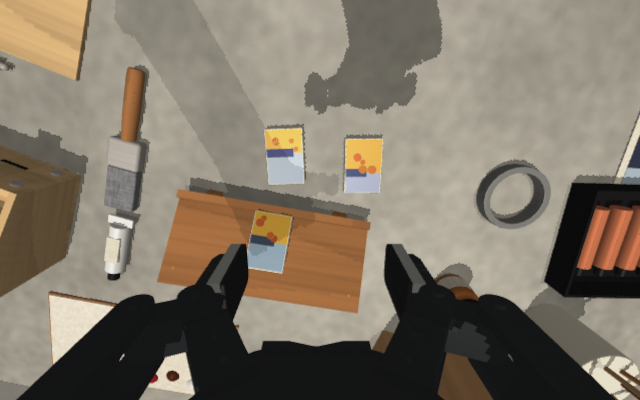

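```bash
cat >> h.py <<'E'
def canv(im,T,z,n="wrist",box=None):
    """canvas tops: coloured blobs -> x,y,yaw deg by rect corners on plane z"""
    hsv=cv2.cvtColor(im,cv2.COLOR_BGR2HSV); h,s,v=cv2.split(hsv)
    m=(((h>14)&(h<30)&(s>140)&(v>150))|((h>98)&(h<130)&(s>25)&(v>70))).astype(np.uint8)*255
    if box: k=np.zeros_like(m); u0,v0,u1,v1=box; k[v0:v1,u0:u1]=255; m&=k
    m=cv2.morphologyEx(m,cv2.MORPH_CLOSE,np.ones((9,9),np.uint8))
    out=[]
    for c in cv2.findContours(m,cv2.RETR_EXTERNAL,cv2.CHAIN_APPROX_NONE)[0]:
        if cv2.contourArea(c)<600: continue
        W=np.array([p2w(n,p,z,T)[:2] for p in c[:,0]]).astype(np.float32)
        (x,y),wh,a=cv2.minAreaRect(W); w,hh=wh
        if w<hh: w,hh,a=hh,w,a+90
        a=(a+90)%180-90; out.append((round(x,4),round(y,4),round(a,1),round(w*1000),round(hh*1000)))
    return out
E
python3 - <<'E'
from h import *
print(canv(cv2.imread("pics/w8.png"),np.load("pics/w8.npy"),.014))
c=np.array([[-37.5,-25,0],[-37.5,25,0],[37.5,25,0],[37.5,-25,0]])/1000
x,f=fit("wrist",np.load("pics/w8.npy"),c+[0,0,.014],[(265,127),(303,125.5),(305.5,183),(269,185)],0,[.44,.2,.1]);print(x,np.degrees(x[2]),f)
A=tool();G=down(.4425,.206,.05,np.radians(16));U=A.copy(); U[:3,:3]=G[:3,:3]; print(rel(A,U),rel(U,G))
E
```

```text
[(0.5696, 0.2124, 4.4, 90, 54), (0.4259, 0.3113, 15.8, 69, 45), (0.4253, 0.2017, -74.5, 45, 35)]
[0.4402 0.2081 0.3023] 17.31912165289402 [-0.4988  0.6137  0.1914  0.8212  0.1924 -0.3589  0.1332 -1.2332]
[-0.      0.      0.     -0.2647  0.0241 -0.6773] [  8.5211 -40.6868 211.8491   0.       0.       0.    ]
```

>>> move_arm --commands '[[[0.0048,-0.0195,0,-0.26,0,-1.7,0.068],[0.0047,-0.0194,0.03,0,0,0,0.068],[0,0,0.05,0,0,0,0.068],[0,0,0.05,0,0,0,0.068],[0,0,0.04,0,0,0,0.068],[0,0,0.03,0,0,0,0.068],[0,0,0.02,0,0,0,0.068],[0,0,0.01,0,0,0,0.068],[0,0,0,0,0,0,0.068],[0,0,0,0,0,0,0.068]]]' --squeeze 25

```text
t: 23.62
eef_pos: [0.4417, 0.2076, 0.0325]
tool_rot: [-0.001, -0.147, 0.989, 0.001]
contact_force: [0.5, 0.5, 0.2]
gripper_width: 0.798
grasp_force: 0.0
```

```bash
python3 - <<'E'
from h import *
im,T=shot("wrist","w9"); A=T
G=down(.441,.2075,-.004,np.radians(17)); print(rel(A,G)); print(canv(im,T,.014))
E
```

```text
[ 0.609   0.0285 36.5112  0.1647 -0.0809 -0.0954]
[(0.4235, 0.3106, 15.8, 66, 47), (0.4418, 0.2068, 17.3, 71, 47)]
```

>>> move_arm --commands '[[[0,0,0.015,0,0,0,0.068],[0,0,0.012,0,0,0,0.068],[0,0,0.007,0,0,0,0.068],[0,0,0.0025,0,0,0,0.068],[0,0,0,0,0,0,0.068],[0,0,0,0,0,0,0.055],[0,0,0,0,0,0,0.045],[0,0,0,0,0,0,0.045],[0,0,0,0,0,0,0.045]]]'

```text
t: 24.8
eef_pos: [0.4426, 0.2073, -0.0028]
tool_rot: [-0.0, -0.147, 0.989, 0.001]
contact_force: [-0.6, -3.6, 16.2]
gripper_width: 0.578
grasp_force: 31.7
```

```bash
python3 - <<'E'
from h import *
A=tool(); np.save("gripA.npy",A); print(A[2,3]); A[2,3]+=.2
G=(BOX@np.diag([1,1,1,1.])); 
p=(BOX@[0,0.0,.2,1]); V=down(p[0],p[1],.20,np.radians(-7.3)); U=A.copy();U[:3,:3]=V[:3,:3]; print(rel(A,U),rel(U,V))
E
```

```text
-0.0028459140002026935
[ 0.     -0.      0.      0.1338 -0.0417 24.164 ] [-191.2947 -403.73     -2.8459    0.        0.       -0.    ]
```

>>> move_arm --commands '[[[0,0,-0.005,0,0,0,0.045],[0,0,-0.02,0,0,0,0.045],[0,0,-0.04,0,0,0,0.045],[0,0,-0.05,0,0,8.05,0.045],[0,0,-0.05,0,0,8.05,0.045],[0,0,-0.035,0,0,8.05,0.045],[-0.0174,-0.0367,0,0,0,0,0.045],[-0.0174,-0.0367,0,0,0,0,0.045],[-0.0174,-0.0367,0,0,0,0,0.045],[-0.0174,-0.0367,0,0,0,0,0.045],[-0.0174,-0.0367,0,0,0,0,0.045],[-0.0174,-0.0367,0,0,0,0,0.045],[-0.0174,-0.0367,0,0,0,0,0.045],[-0.0174,-0.0367,0,0,0,0,0.045],[-0.0174,-0.0367,0,0,0,0,0.045],[-0.0174,-0.0367,0,0,0,0,0.045],[-0.0173,-0.0367,0,0,0,0,0.045],[0,0,0,0,0,0,0.045],[0,0,0,0,0,0,0.045]]]'

```text
t: 27.18
eef_pos: [0.5805, -0.2164, 0.1938]
tool_rot: [-0.002, 0.063, 0.998, 0.001]
contact_force: [1.1, 0.3, -0.4]
gripper_width: 0.579
grasp_force: 26.5
```

```bash
python3 - <<'E'
from h import *
im,T=shot("wrist","w10"); print(T[:3,3])
print("held in tool",canv(im,np.eye(4),-.0168,box=(235,150,400,345)))
p=BOX@[0,0,0,1]; G=down(p[0],p[1],.0675,np.radians(-7.3)); print(rel(T,G))
print(rel(np.load("gripA.npy"),down(.4418,.2068,0,np.radians(17.3))))
cv2.imwrite("pics/x.png",im[150:345,200:440])
E
```

```text
[ 0.5805 -0.2164  0.1938]
held in tool [(-0.0153, 0.001, 89.5, 47, 40)]
[ -1.2074  -1.3376 126.3217   0.1528  -0.2502   0.0898]
[ 0.8585 -0.2183 -2.8463  0.1386 -0.0122 -0.436 ]
```

>>> move_arm --commands '[[[-0.0012,-0.0013,0.02,0.15,-0.25,0,0.045],[0,0,0.035,0,0,0,0.045],[0,0,0.03,0,0,0,0.045],[0,0,0.02,0,0,0,0.045],[0,0,0.01,0,0,0,0.045],[0,0,0.006,0,0,0,0.045],[0,0,0,0,0,0,0.045],[0,0,0,0,0,0,0.045]]]'

```text
t: 28.22
eef_pos: [0.5824, -0.2191, 0.0739]
tool_rot: [0.001, 0.063, 0.998, -0.001]
contact_force: [-0.5, -0.6, -0.5]
gripper_width: 0.58
grasp_force: 26.5
```

>>> move_arm --commands '[[[0,0,0.0015,0,0,0,0.045],[0,0,0.0015,0,0,0,0.045],[0,0,0,0,0,0,0.045]]]'

```text
t: 28.6
eef_pos: [0.5817, -0.2188, 0.07]
tool_rot: [0.0, 0.063, 0.998, -0.0]
contact_force: [0.7, -0.2, -1.1]
gripper_width: 0.575
grasp_force: 26.5
```

>>> move_arm --commands '[[[0,0,0.0015,0,0,0,0.045],[0,0,0.001,0,0,0,0.045],[0,0,0,0,0,0,0.045]]]'

```text
t: 28.98
eef_pos: [0.5817, -0.2188, 0.0674]
tool_rot: [0.0, 0.063, 0.998, -0.0]
contact_force: [-0.7, 0.0, -0.5]
gripper_width: 0.58
grasp_force: 26.5
```

>>> move_arm --commands '[[[0,0,0.001,0,0,0,0.045],[0,0,0,0,0,0,0.045]]]'

```text
t: 29.22
eef_pos: [0.5818, -0.2189, 0.0671]
tool_rot: [0.0, 0.063, 0.998, -0.0]
contact_force: [-1.8, 1.4, 5.1]
gripper_width: 0.582
grasp_force: 27.0
```

Contact with the rails. Release to 68 mm, rise, go back for the second wet one.

>>> move_arm --commands '[[[0,0,0,0,0,0,0.055],[0,0,0,0,0,0,0.066],[0,0,0,0,0,0,0.066],[0,0,-0.015,0,0,0,0.066],[0,0,-0.03,0,0,0,0.066],[0,0,-0.04,0,0,0,0.068],[0,0,-0.05,0,0,0,0.068],[0,0,-0.05,0,0,0,0.068],[0,0,-0.02,0,0,0,0.068],[0,0,0,0,0,0,0.068]]]'

```text
t: 30.48
eef_pos: [0.5826, -0.2191, 0.2744]
tool_rot: [0.003, 0.063, 0.998, -0.001]
contact_force: [-0.4, 0.6, 1.1]
gripper_width: 0.797
grasp_force: 0.0
```

```bash
python3 - <<'E'
from h import *
im,T=shot("wrist","w11"); print(T[:3,3]); D=canv(im,T,.084); print(D)
for d in D: print(np.linalg.inv(BOX)@[d[0],d[1],.084,1])
V=down(.425,.30,.25,np.radians(15)); U=T.copy();U[:3,:3]=V[:3,:3]; print(rel(T,U),rel(U,V))
t=imaging.read_camera("top")[:,:,::-1].copy(); cv2.imwrite("pics/t2.png",t); print(canv(t,None,.014,"top",(200,205,300,260)))
E
```

```text
[ 0.5826 -0.2191  0.2744]
[(0.8428, -0.4653, -83.0, 80, 50), (0.7503, -0.0006, 74.2, 57, 54), (0.6982, -0.556, -63.9, 379, 172), (0.5644, -0.216, 82.8, 46, 35)]
[ 0.2912 -0.2125  0.084   1.    ]
[0.1404 0.2367 0.084  1.    ]
[ 0.1593 -0.3209  0.084   1.    ]
[-0.0167 -0.0006  0.084   1.    ]
[ -0.       0.       0.      -0.1344   0.2968 -22.2406] [ 17.9002 542.1734  24.3573   0.       0.      -0.    ]
[]
```

>>> move_arm --commands '[[[0,0,0,-0.05,0.1,-7.4,0.068],[0,0,0,-0.05,0.1,-7.4,0.068],[0,0,0,0,0.1,-7.4,0.068],[0.0014,0.0417,0,0,0,0,0.068],[0.0014,0.0417,0,0,0,0,0.068],[0.0014,0.0417,0,0,0,0,0.068],[0.0014,0.0417,0,0,0,0,0.068],[0.0014,0.0417,0,0,0,0,0.068],[0.0014,0.0417,0,0,0,0,0.068],[0.0014,0.0417,0,0,0,0,0.068],[0.0014,0.0417,0,0,0,0,0.068],[0.0014,0.0417,0,0,0,0,0.068],[0.0014,0.0417,0,0,0,0,0.068],[0.0014,0.0417,0,0,0,0,0.068],[0.0014,0.0417,0,0,0,0,0.068],[0.0014,0.0417,0,0,0,0,0.068],[0,0,0,0,0,0,0.068]]]'

```text
t: 32.7
eef_pos: [0.4216, 0.3034, 0.271]
tool_rot: [-0.004, -0.133, 0.991, 0.001]
contact_force: [-0.4, -0.5, -0.2]
gripper_width: 0.8
grasp_force: 0.0
```

```bash
python3 - <<'E'
from h import *
im,T=shot("wrist","w12"); print(T[:3,3]); print(canv(im,T,.014))
A=T
V=down(.4255,.311,.0325,np.radians(15.3)); U=A.copy();U[:3,:3]=V[:3,:3]; print(rel(A,U),rel(U,V))
E
```

```text
[0.4216 0.3034 0.271 ]
[(0.5708, 0.2064, -2.1, 96, 51), (0.4256, 0.3112, 15.3, 68, 45), (0.3091, 0.6945, -74.7, 92, 70)]
[ 0.     -0.      0.      0.1246 -0.4173  0.0377] [ -5.814    6.3371 238.4756   0.       0.      -0.    ]
```

>>> move_arm --commands '[[[-0.0058,0.0063,0.02,0.12,-0.4,0,0.068],[0,0,0.045,0,0,0,0.068],[0,0,0.05,0,0,0,0.068],[0,0,0.05,0,0,0,0.068],[0,0,0.04,0,0,0,0.068],[0,0,0.03,0,0,0,0.068],[0,0,0.02,0,0,0,0.068],[0,0,0.01,0,0,0,0.068],[0,0,0.005,0,0,0,0.068],[0,0,0,0,0,0,0.068]]]'

```text
t: 34.0
eef_pos: [0.4289, 0.3078, 0.0027]
tool_rot: [0.001, -0.13, 0.992, -0.0]
contact_force: [0.0, 0.1, -0.1]
gripper_width: 0.794
grasp_force: 0.0
```

```bash
python3 - <<'E'
from h import *
im,T=shot("wrist","w13"); print(T[:3,3]); print(canv(im,T,.014)); print(rel(T,down(.4255,.311,-.001,np.radians(15.3))))
E
```

```text
[0.4289 0.3078 0.0027]
[(0.4427, 0.3161, -74.4, 47, 37), (0.4046, 0.3053, -75.0, 47, 27)]
[ 2.4683  3.9969  3.6964 -0.0318  0.167  -0.3563]
```

>>> move_arm --commands '[[[0.0025,0.004,0.001,0,0,-0.3,0.068],[0,0,0.0017,0,0,0,0.068],[0,0,0,0,0,0,0.055],[0,0,0,0,0,0,0.045],[0,0,0,0,0,0,0.045],[0,0,0,0,0,0,0.045]]]'

```text
t: 34.8
eef_pos: [0.4252, 0.3113, -0.0]
tool_rot: [0.001, -0.133, 0.991, -0.0]
contact_force: [-1.8, -0.5, 4.9]
gripper_width: 0.581
grasp_force: 26.4
```

```bash
python3 - <<'E'
from h import *
A=tool(); np.save("gripB.npy",A); print(A[2,3],rel(A,down(.4256,.3112,0,np.radians(15.3)))); A[2,3]+=.2
p=(BOX@[0,0.085,.2,1]); V=down(p[0],p[1],.20,np.radians(-7.3)); U=A.copy();U[:3,:3]=V[:3,:3]; print(rel(A,U),rel(U,V))
E
```

```text
-3.009703429143057e-05 [-0.3685 -0.1671 -0.029  -0.0256  0.1572 -0.0287]
[ 0.     -0.     -0.      0.0057  0.1602 22.5713] [-221.7238 -419.6816   -0.0301    0.        0.       -0.    ]
```

>>> move_arm --commands '[[[0,0,-0.005,0,0,0,0.045],[0,0,-0.02,0,0,0,0.045],[0,0,-0.04,0,0,0,0.045],[0,0,-0.05,0,0,7.5,0.045],[0,0,-0.05,0,0,7.5,0.045],[0,0,-0.035,0,0,7.5,0.045],[-0.0185,-0.035,0,0,0,0,0.045],[-0.0185,-0.035,0,0,0,0,0.045],[-0.0185,-0.035,0,0,0,0,0.045],[-0.0185,-0.035,0,0,0,0,0.045],[-0.0185,-0.035,0,0,0,0,0.045],[-0.0185,-0.035,0,0,0,0,0.045],[-0.0185,-0.035,0,0,0,0,0.045],[-0.0185,-0.035,0,0,0,0,0.045],[-0.0185,-0.035,0,0,0,0,0.045],[-0.0185,-0.035,0,0,0,0,0.045],[-0.0185,-0.035,0,0,0,0,0.045],[-0.0185,-0.035,0,0,0,0,0.045],[0,0,0,0,0,0,0.045],[0,0,0,0,0,0,0.045]]]'

```text
t: 37.3
eef_pos: [0.5917, -0.1327, 0.1998]
tool_rot: [0.001, 0.063, 0.998, 0.001]
contact_force: [-1.1, 0.3, -0.7]
gripper_width: 0.58
grasp_force: 26.2
```

```bash
python3 - <<'E'
from h import *
T=tool(); p=BOX@[0,.085,0,1]; print(rel(T,down(p[0],p[1],.0705,np.radians(-7.3))))
E
```

```text
[  0.0445  -0.6388 129.3408   0.0713   0.1053   0.0833]
```

>>> move_arm --commands '[[[0,-0.0006,0.02,0,0.1,0,0.045],[0,0,0.035,0,0,0,0.045],[0,0,0.03,0,0,0,0.045],[0,0,0.02,0,0,0,0.045],[0,0,0.01,0,0,0,0.045],[0,0,0.008,0,0,0,0.045],[0,0,0.003,0,0,0,0.045],[0,0,0,0,0,0,0.045],[0,0,0,0,0,0,0.045]]]'

```text
t: 38.42
eef_pos: [0.5925, -0.1341, 0.0747]
tool_rot: [0.001, 0.063, 0.998, 0.0]
contact_force: [-0.2, 0.4, -0.6]
gripper_width: 0.576
grasp_force: 26.2
```

>>> move_arm --commands '[[[0,0,0.0012,0,0,0,0.045],[0,0,0.0008,0,0,0,0.045],[0,0,0,0,0,0,0.045]]]'

```text
t: 38.8
eef_pos: [0.5921, -0.134, 0.0721]
tool_rot: [0.0, 0.063, 0.998, 0.0]
contact_force: [-0.3, -0.3, -0.4]
gripper_width: 0.575
grasp_force: 26.2
```

>>> move_arm --commands '[[[0,0,0.001,0,0,0,0.045],[0,0,0.0005,0,0,0,0.045],[0,0,0,0,0,0,0.045]]]'

```text
t: 39.17
eef_pos: [0.592, -0.1339, 0.0706]
tool_rot: [0.0, 0.063, 0.998, 0.0]
contact_force: [-0.6, 0.4, -0.3]
gripper_width: 0.578
grasp_force: 26.2
```

>>> move_arm --commands '[[[0,0,0.0008,0,0,0,0.045],[0,0,0,0,0,0,0.045]]]'

```text
t: 39.42
eef_pos: [0.5922, -0.134, 0.07]
tool_rot: [0.001, 0.063, 0.998, 0.0]
contact_force: [-1.7, 1.0, 2.1]
gripper_width: 0.578
grasp_force: 26.5
```

>>> move_arm --commands '[[[0,0,0,0,0,0,0.055],[0,0,0,0,0,0,0.066],[0,0,0,0,0,0,0.066],[0,0,-0.015,0,0,0,0.066],[0,0,-0.03,0,0,0,0.066],[0,0,-0.04,0,0,0,0.085],[0,0,-0.05,0,0,0,0.085],[0,0,-0.05,0,0,0,0.085],[0,0,0,0,0,0,0.085]]]'

```text
t: 40.55
eef_pos: [0.5946, -0.1347, 0.2608]
tool_rot: [0.005, 0.063, 0.998, -0.0]
contact_force: [0.3, -0.6, -1.2]
gripper_width: 0.998
grasp_force: 0.0
```

```bash
python3 - <<'E'
from h import *
im,T=shot("wrist","w14"); print(T[:3,3])
G=np.load("layact.npy").copy(); G[:3,3]-=G[:3,2]*.12; U=T.copy();U[:3,:3]=G[:3,:3]; print(rel(T,U),rel(U,G))
c=cv2.resize(im[60:260,150:480],None,fx=1.2,fy=1.2,interpolation=cv2.INTER_CUBIC); b=cv2.imread("pics/w12.png"); 
b=cv2.resize(b[100:330,190:450],None,fx=1.5,fy=1.5)
w=np.zeros((600,800,3),np.uint8); w[:240,:396]=c; w[:345,400:790]=b
s=cv2.imread("pics/w14.png"); w[345:585,0:384]=cv2.resize(s,(384,240)); cv2.imwrite("pics/m1.png",w)
E
```

```text
[ 0.5946 -0.1347  0.2608]
[ 0.     -0.      0.      0.0617 15.6741 -0.5582] [  95.5261 -109.9734  151.779     0.       -0.        0.    ]
```

>>> move_arm --commands '[[[0,0,0,0,7.8,-0.28,0.085],[0,0,0,0,7.8,-0.28,0.085],[0.0318,-0.0275,0.0085,0,0,0,0.085],[0.0318,-0.0275,0.0085,0,0,0,0.085],[0.0318,-0.0275,0.0085,0,0,0,0.085],[0.0317,-0.0275,0.0085,0,0,0,0.085],[-0.0079,0,0.0295,0,0,0,0.085],[-0.0079,0,0.0295,0,0,0,0.085],[-0.0079,0,0.0295,0,0,0,0.085],[-0.0079,0,0.0295,0,0,0,0.085],[0,0,0,0,0,0,0.085],[0,0,0,0,0,0,0.085]]]'

```text
t: 42.1
eef_pos: [0.4474, -0.2278, 0.1343]
tool_rot: [-0.135, 0.058, 0.989, 0.009]
contact_force: [0.7, -0.6, -0.6]
gripper_width: 0.996
grasp_force: 0.0
```

```bash
python3 - <<'E'
from h import *
im,T=shot("wrist","w15"); G=np.load("layact.npy"); print(rel(T,G))
D=fr(0,0,0,0)
# predicted door position: track knob/holes via rays on plane: knob holes in layact tool frame from w4
T4=np.load("pics/w4.npy")
P=[(316,48),(247,182),(294,182),(338,182),(386,182)]
g=cv2.cvtColor(im,cv2.COLOR_BGR2GRAY)
# points in tool frame at w4 (door plane ~ panel top plane in tool frame: tool z)
for p in P:
    # panel plane in tool coords: pass (x=.1206,z=.0148+.0342),( .0163,.0148+.0062)
    K,E=cam("wrist",np.eye(4)); d=E[:3,:3]@np.linalg.solve(K,[*p,1.]); o=E[:3,3]
    a=np.array([.0163,0,.021]); n=np.cross([.1043,0,.028],[0,1,0]); q=o+d*(n@(a-o))/(n@d)
    w=(G@np.append(q,1))[:3]; print(w, w2p("wrist",w,T))
cv2.imwrite("pics/x.png",im)
E
```

```text
[ -3.3295  -0.4478 114.5443   0.0509  -0.4995   0.0256]
[ 0.3061 -0.2104  0.0071] [315.5325  74.3895]
[ 0.3777 -0.2594  0.007 ] [273.4422 155.5426]
[ 0.3809 -0.2321  0.007 ] [302.1062 155.5493]
[ 0.3839 -0.2066  0.007 ] [328.9331 155.5556]
[ 0.3871 -0.1788  0.0071] [358.1906 155.5624]
```

```bash
python3 - <<'E'
from h import *
g=cv2.imread("pics/w15.png",0)
for u,v in [(273,155),(302,155),(329,155),(358,155)]:
    w=g[v-9:v+10,u-10:u+11].astype(float); k=(w<np.percentile(w,8)); ys,xs=np.nonzero(k); print(u-10+xs.mean(),v-9+ys.mean(),w.min(),np.median(w),xs.std(),ys.std())
E
```

```text
273.4 157.2 95.0 209.0 1.979898987322333 1.9595917942265424
301.22727272727275 157.36363636363637 47.0 100.0 1.5353950685504123 1.8719327529067273
329.1363636363636 157.4090909090909 47.0 99.0 1.8164764729716443 1.5272997833101312
357.0416666666667 157.45833333333334 47.0 97.0 1.5937159582421063 1.632461502013311
```

>>> move_arm --commands '[[[-0.0033,-0.0005,0.02,0,-0.5,0,0.085],[0,0,0.03,0,0,0,0.085],[0,0,0.025,0,0,0,0.085],[0,0,0.018,0,0,0,0.085],[0,0,0.01,0,0,0,0.085],[0,0,0.005,0,0,0,0.085],[0,0,0,0,0,0,0.085],[0,0,0,0,0,0,0.085]]]' --squeeze 30

```text
t: 43.15
eef_pos: [0.4231, -0.2252, 0.0292]
tool_rot: [-0.13, 0.058, 0.99, 0.008]
contact_force: [0.2, -0.4, -0.1]
gripper_width: 0.993
grasp_force: 0.0
```

```bash
python3 - <<'E'
from h import *
print(rel(tool(),np.load("layact.npy")))
E
```

```text
[1.3353 0.055  6.7176 0.0418 0.0728 0.0311]
```

>>> move_arm --commands '[[[0.0013,0,0.0045,0,0,0,0.085],[0,0,0.001,0,0,0,0.085],[0,0,0,0,0,0,0.06],[0,0,0,0,0,0,0.05],[0,0,0,0,0,0,0.04],[0,0,0,0,0,0,0.03],[0,0,0,0,0,0,0.03],[0,0,0,0,0,0,0.03],[0,0,0,0,0,0,0.03]]]'

```text
t: 44.28
eef_pos: [0.4218, -0.2252, 0.0249]
tool_rot: [-0.129, 0.058, 0.99, 0.008]
contact_force: [2.2, -0.2, 10.9]
gripper_width: 0.408
grasp_force: 29.2
```

```bash
python3 - <<'E'
from trk import *
im,T=shot("wrist","w16"); print(rel(T,np.load("layact.npy")))
P=[(316,50),(247,182),(294,182),(338,182),(386,182)]
q,s,e=track("w4","w16",P); print(np.c_[q,q-np.float32(P),s,e])
E
```

```text
[1.2137 0.1811 2.2701 0.0245 0.2066 0.0332]
[[316.6396  49.7384   0.6396  -0.2616   1.      20.4116]
 [247.6019 183.0947   0.6019   1.0947   1.      12.1834]
 [294.1259 183.2055   0.1259   1.2055   1.      20.765 ]
 [337.8028 183.1202  -0.1972   1.1202   1.      26.2717]
 [333.1725 156.4728 -52.8275 -25.5272   1.      18.8648]]
```

```bash
python3 - <<'E'
from h import *
A=tool(); B=A.copy(); B[2,3]=.26; V=down(.6398,-.2255,.26,np.radians(-7.2)); U=B.copy(); U[:3,:3]=V[:3,:3]
print(rel(A,B),rel(B,U),rel(U,V))
E
```

```text
[  60.2135    0.3297 -227.1943    0.       -0.       -0.    ] [  0.      -0.       0.       0.0111 -14.8441   0.539 ] [-216.3337   26.9988    0.        0.        0.        0.    ]
```

>>> move_arm --commands '[[[0.0015,0,-0.0057,0,0,0,0.03],[0.004,0,-0.015,0,0,0,0.03],[0.008,0,-0.03,0,0,0,0.03],[0.0112,0,-0.0425,0,0,0,0.03],[0.0112,0,-0.0425,0,0,0,0.03],[0.0112,0,-0.0425,0,0,0,0.03],[0.0112,0,-0.0425,0,0,0,0.03],[0.002,0,-0.0065,0,0,0,0.03],[0,0,0,0,-7.42,0.27,0.03],[0,0,0,0,-7.42,0.27,0.03],[-0.036,0.0045,0,0,0,0,0.03],[-0.036,0.0045,0,0,0,0,0.03],[-0.036,0.0045,0,0,0,0,0.03],[-0.036,0.0045,0,0,0,0,0.03],[-0.036,0.0045,0,0,0,0,0.03],[-0.036,0.0045,0,0,0,0,0.03],[0,0,0,0,0,0,0.03],[0,0,0,0,0,0,0.03]]]'

```text
t: 46.58
eef_pos: [0.6366, -0.2255, 0.2563]
tool_rot: [-0.004, 0.063, 0.998, 0.001]
contact_force: [-0.2, -0.0, -2.4]
gripper_width: 0.41
grasp_force: 31.2
```

```bash
python3 - <<'E'
from trk import *
im,T=shot("wrist","w17"); print(T)
P=[(317.1,48.7),(246.5,180.7),(293.5,181.4),(339.4,181),(386.3,180.6)]
q,s,e=track("w3","w17",P); print(np.c_[q,q-np.float32(P),s,e])
print(rel(T,down(.6398,-.2255,.26,np.radians(-7.2))), bot.get_obs()["gripper_width"]*85.4)
E
```

```text
[[-0.992   0.1258 -0.0073  0.6366]
 [ 0.1258  0.9921  0.0016 -0.2255]
 [ 0.0074  0.0007 -1.      0.2563]
 [ 0.      0.      0.      1.    ]]
[[315.8156  56.9022  -1.2844   8.2022   1.       1.1441]
 [246.4748 184.4996  -0.0252   3.7997   1.      11.4384]
 [293.6489 185.4485   0.1489   4.0485   1.       0.8563]
 [338.5227 184.7729  -0.8773   3.7729   1.       0.8538]
 [384.4948 184.0447  -1.8052   3.4447   1.      24.6148]]
[-3.1693  0.4397 -3.7141  0.0393 -0.4237 -0.0273] 34.6631860028237
```

```bash
cat > dfit.py <<'E'
from trk import *
def doorfit(ref,new,P,L0):
    """L0: door frame in tool at ref. returns door frame in tool at new"""
    q,s,e=track(ref,new,P); K,E=cam("wrist",np.eye(4))
    n=L0[:3,:3]@[-.2588,0,.9659]; a=(L0@[-.0163,0,-.0062,1])[:3]; X=[]
    for p in P:
        d=E[:3,:3]@np.linalg.solve(K,[*p,1.]); o=E[:3,3]; X.append((np.linalg.inv(L0)@np.append(o+d*(n@(a-o))/(n@d),1))[:3])
    def mk(v): 
        D=np.eye(4); D[:3,:3]=R.from_rotvec([0,v[3],v[4]]).as_matrix(); D[:3,3]=v[:3]; return L0@D
    f=lambda v:np.r_[np.ravel([w2p("wrist",(mk(v)@np.append(x,1))[:3],np.eye(4))-b for x,b in zip(X,q)]),v[2]*0]
    r=least_squares(f,np.zeros(5),loss="soft_l1",x_scale=[.001,.001,.001,.01,.01]); return mk(r.x),r.x,r.fun
L0=np.eye(4); L0[:3,:3]=np.diag([-1,1,-1]); L0[:3,3]=[.0,0,.0148]   # placeholder x
P=[(317.1,48.7),(246.5,180.7),(293.5,181.4),(339.4,181),(386.3,180.6)]
E
python3 - <<'E'
from dfit import *
L,v,f=doorfit("w3","w17",P,L0); print(L,v*1000,np.degrees(v[3:]),f)
E
```

```text
[[-0.9991  0.004   0.0432 -0.0022]
 [ 0.004   1.     -0.0001 -0.0003]
 [-0.0432  0.0001 -0.9991  0.015 ]
 [ 0.      0.      0.      1.    ]] [  2.2269  -0.2669  -0.2205 -43.2247   3.9784] [-2.4766  0.2279] [ 0.0868 -0.0004  0.3126  0.2369 -0.516  -0.2013 -0.1126 -0.0944  0.189
  0.0613 -0.    ]
```

```bash
cat > plan.py <<'E'
from dfit import *
T2=np.load("pics/w2.npy"); Hw=fr(.6405,-.225,.134,np.radians(-7.3)); L2=np.linalg.inv(T2)@Hw
P2=[(319,48),(247,180),(294,181),(340,181),(387,181)]
def want(new,dz):
    q3,_,_=track("w2","w3",P2)
    L3,v3,_=doorfit("w2","w3",P2,L2); L,v,f=doorfit("w3",new,q3,L3)
    print("w3",v3[:3]*1000,np.degrees(v3[3:]),"new",v[:3]*1000,np.degrees(v[3:]),np.abs(f).max())
    G=Hw.copy(); G[2,3]+=dz; T=np.load(f"pics/{new}.npy"); print("door now in hinge frame mm/deg",rel(Hw,T@L)); return T,G@np.linalg.inv(L)
E
python3 - <<'E'
from plan import *
print("L2",L2[:3,3])
T,G=want("w17",.05); U=T.copy();U[:3,:3]=G[:3,:3]; print(rel(T,U),rel(U,G))
E
```

```text
L2 [0.0021 0.0011 0.0147]
w3 [ 0.068  -0.0745  0.0528] [-0.3848  0.5365] new [ 2.2366 -0.2719 -0.3045] [-2.4694  0.2276] 0.513958002847005
door now in hinge frame mm/deg [ -3.7221  -0.2229 107.3148   0.0447  -2.1172   0.284 ]
[0.     0.     0.     0.0399 2.1171 0.2857] [-6.8083  0.2577 57.0747 -0.     -0.      0.    ]
```

>>> move_arm --commands '[[[-0.0034,0,0.01,0,1.06,0.14,0.03],[-0.0034,0.0003,0.02,0,1.06,0.14,0.03],[0,0,0.02,0,0,0,0.03],[0,0,0.007,0,0,0,0.03],[0,0,0,0,0,0,0.03],[0,0,0,0,0,0,0.03],[0,0,0,0,0,0,0.03]]]'

```text
t: 47.5
eef_pos: [0.6438, -0.226, 0.2018]
tool_rot: [-0.02, 0.065, 0.998, 0.001]
contact_force: [-1.3, -0.3, -3.6]
gripper_width: 0.402
grasp_force: 31.2
```

```bash
python3 - <<'E'
from plan import *
shot("wrist","w18"); T,G=want("w18",.022); U=T.copy();U[:3,:3]=G[:3,:3]; print(rel(T,U),rel(U,G))
E
```

```text
w3 [ 0.068  -0.0745  0.0528] [-0.3848  0.5365] new [ 4.0742 -0.6879 -7.4623] [1.0514 0.2188] 12.753177976236714
door now in hinge frame mm/deg [ 4.6207 -0.2048 45.5852  0.0361  3.2234  0.0113]
[ 0.     -0.      0.      0.0249 -3.2235  0.011 ] [ 6.2729  0.1992 23.5835  0.     -0.      0.    ]
```

```bash
cat >> plan.py <<'E'
def chain(names,dz):
    pts=np.float32(P2); L=L2
    for a,b in zip(names[:-1],names[1:]):
        q,s,e=track(a,b,pts); Ln,v,f=doorfit(a,b,pts,L); print(a,b,v[:3]*1000,np.degrees(v[3:]),np.abs(f).max(),(q-pts).round(1).tolist()); pts,L=q,Ln
    G=Hw.copy(); G[2,3]+=dz; T=np.load(f"pics/{names[-1]}.npy"); print("door now in hinge frame",rel(Hw,T@L)); return T,G@np.linalg.inv(L)
E
python3 - <<'E'
from plan import *
T,G=chain(["w2","w3","w17","w18"],.022); U=T.copy();U[:3,:3]=G[:3,:3]; print(rel(T,U),rel(U,G))
E
```

```text
w2 w3 [ 0.068  -0.0745  0.0528] [-0.3848  0.5365] 0.08657616392204659 [[-1.899999976158142, 0.699999988079071], [-0.5, 0.699999988079071], [-0.5, 0.4000000059604645], [-0.6000000238418579, -0.0], [-0.699999988079071, -0.4000000059604645]]
w3 w17 [ 2.2365 -0.272  -0.3045] [-2.4694  0.2277] 0.5139675736089089 [[-1.2999999523162842, 8.199999809265137], [-0.0, 3.799999952316284], [0.10000000149011612, 4.0], [-0.8999999761581421, 3.799999952316284], [-1.7999999523162842, 3.4000000953674316]]
w17 w18 [-0.0196  0.0054  0.1211] [-0.0773 -0.0158] 0.04015762580453952 [[0.0, 0.0], [-0.0, -0.0], [0.0, -0.0], [0.0, 0.0], [0.10000000149011612, 0.10000000149011612]]
door now in hinge frame [ 3.0369  0.2188 52.9286  0.0299 -0.3747  0.0034]
[ 0.     -0.      0.      0.031   0.3746  0.0048] [ 1.5229 -0.2166 31.0331 -0.      0.     -0.    ]
```

>>> move_arm --commands '[[[0.0015,-0.0002,0.008,0,0.37,0,0.03],[0,0,0.01,0,0,0,0.03],[0,0,0.008,0,0,0,0.03],[0,0,0.004,0,0,0,0.03],[0,0,0,0,0,0,0.03],[0,0,0,0,0,0,0.03]]]'

```text
t: 48.3
eef_pos: [0.6408, -0.2258, 0.1713]
tool_rot: [-0.023, 0.065, 0.998, 0.002]
contact_force: [0.4, 0.2, -3.1]
gripper_width: 0.405
grasp_force: 31.2
```

```bash
python3 - <<'E'
from plan import *
shot("wrist","w19"); T,G=chain(["w2","w3","w17","w18","w19"],.0); np.save("L.npy",np.linalg.inv(G)@Hw); print(rel(T,G))
E
```

```text
w2 w3 [ 0.068  -0.0745  0.0528] [-0.3848  0.5365] 0.08657668514180727 [[-1.899999976158142, 0.699999988079071], [-0.5, 0.699999988079071], [-0.5, 0.4000000059604645], [-0.6000000238418579, -0.0], [-0.699999988079071, -0.4000000059604645]]
w3 w17 [ 2.2364 -0.272  -0.3046] [-2.4694  0.2277] 0.5139694978551574 [[-1.2999999523162842, 8.199999809265137], [-0.0, 3.799999952316284], [0.10000000149011612, 4.0], [-0.8999999761581421, 3.799999952316284], [-1.7999999523162842, 3.4000000953674316]]
w17 w18 [-0.0196  0.0054  0.1211] [-0.0773 -0.0158] 0.04015769547052628 [[0.0, 0.0], [-0.0, -0.0], [0.0, -0.0], [0.0, 0.0], [0.10000000149011612, 0.10000000149011612]]
w18 w19 [-0.0106  0.023  -0.1013] [0.0488 0.0442] 0.1082789997262239 [[-0.0, -0.10000000149011612], [0.0, 0.0], [-0.0, -0.0], [0.0, -0.0], [-0.10000000149011612, -0.20000000298023224]]
door now in hinge frame [-0.1378  0.099  22.3551  0.0334  0.0931  0.0486]
[-1.1514 -0.1001 22.3244  0.0308 -0.0932  0.05  ]
```

>>> move_arm --commands '[[[-0.0003,0,0.005,0,0,0,0.03],[-0.0003,0,0.005,0,0,0,0.03],[-0.0002,0,0.004,0,0,0,0.03],[0,0,0,0,0,0,0.03],[0,0,0,0,0,0,0.03]]]'

```text
t: 48.98
eef_pos: [0.6407, -0.2257, 0.157]
tool_rot: [-0.023, 0.065, 0.998, 0.002]
contact_force: [0.2, -0.7, -3.7]
gripper_width: 0.401
grasp_force: 31.2
```

>>> move_arm --commands '[[[-0.0001,0,0.003,0,0,0,0.03],[-0.0001,0,0.002,0,0,0,0.03],[0,0,0,0,0,0,0.03],[0,0,0,0,0,0,0.03]]]'

```text
t: 49.48
eef_pos: [0.6406, -0.2258, 0.152]
tool_rot: [-0.023, 0.065, 0.998, 0.002]
contact_force: [-0.7, 0.4, -3.3]
gripper_width: 0.408
grasp_force: 31.2
```

```bash
python3 - <<'E'
from h import *
L=np.load("L.npy"); Hw=fr(.6405,-.225,.134,np.radians(-7.3)); T=tool()
print("door err",rel(Hw,T@L),"move",rel(T,Hw@np.linalg.inv(L)),bot.get_obs()["contact_force"],bot.get_obs()["torque"])
E
```

```text
door err [-0.2905  0.0865  3.0496  0.0355  0.1239  0.0474] move [-0.4007 -0.0782  3.0325  0.0328 -0.1241  0.0489] [-0.6664  0.4114 -3.3377] [-0.0357 -0.2187  0.0286]
```

>>> move_arm --commands '[[[-0.0004,0,0.001,0,-0.1,0,0.03],[0,0,0.001,0,0,0,0.03],[0,0,0,0,0,0,0.03]]]'

```text
t: 49.85
eef_pos: [0.6413, -0.2258, 0.1511]
tool_rot: [-0.022, 0.065, 0.998, 0.002]
contact_force: [-1.3, 0.7, 5.2]
gripper_width: 0.405
grasp_force: 33.3
```

>>> move_arm --commands '[[[0,0,0.001,0,0,0,0.03],[0,0,0,0,0,0,0.03]]]'

```text
t: 50.1
eef_pos: [0.6414, -0.2258, 0.1509]
tool_rot: [-0.022, 0.065, 0.998, 0.002]
contact_force: [-3.4, 1.8, 9.9]
gripper_width: 0.404
grasp_force: 34.6
```

```bash
python3 - <<'E'
from h import *
L=np.load("L.npy"); Hw=fr(.6405,-.225,.134,np.radians(-7.3)); T=tool()
print("door err",rel(Hw,T@L),"move",rel(T,Hw@np.linalg.inv(L)),bot.get_obs()["contact_force"],bot.get_obs()["torque"])
E
```

```text
door err [ 0.5075  0.0999  1.9409  0.0411 -0.0581  0.0458] move [ 0.4071 -0.0923  1.9605  0.0393  0.0579  0.0476] [-3.4377  1.8309  9.9124] [0.3815 1.001  0.0013]
```

>>> move_arm --commands '[[[0,0,0,0,0.5,0,0.03],[0,0,0.0005,0,0.4,0,0.03],[0,0,0,0,0,0,0.03]]]'

```text
t: 50.48
eef_pos: [0.6418, -0.2259, 0.1507]
tool_rot: [-0.029, 0.065, 0.997, 0.002]
contact_force: [-2.5, 0.8, 11.3]
gripper_width: 0.408
grasp_force: 34.8
```

```bash
python3 - <<'E'
from h import *
L=np.load("L.npy"); Hw=fr(.6405,-.225,.134,np.radians(-7.3)); T=tool()
print("door err",rel(Hw,T@L),"move",rel(T,Hw@np.linalg.inv(L)),bot.get_obs()["contact_force"],bot.get_obs()["torque"])
E
```

```text
door err [0.7036 0.1053 1.6954 0.0391 0.7982 0.0512] move [ 0.8119 -0.0995  1.7373  0.0334 -0.7983  0.0529] [-2.4936  0.7817 11.2542] [0.3751 0.9068 0.0012]
```

```bash
python3 - <<'E'
from plan import *
shot("wrist","w20"); T,G=chain(["w17","w19","w20"],0) if 0 else (None,None)
pts=np.float32(P2)
for a,b in (("w2","w3"),("w3","w17"),("w17","w19")): pts,_,_=track(a,b,pts)
q,s,e=track("w19","w20",pts); print((q-pts).round(2),e)
L,v,f=doorfit("w19","w20",pts,np.load("L.npy")); print(v*1000,np.degrees(v[3:]),f.round(2)); print(rel(Hw,np.load("pics/w20.npy")@L))
# lug appearance: compare box features vs w2: track lug corners
PB=[(178,228),(208,215),(452,220),(425,222),(545,212),(90,208)]
q,s,e=track("w2","w20",PB); print(np.c_[q,q-np.float32(PB),e].round(1))
E
```

```text
[[ 0.08 -0.95]
 [-0.2  -0.38]
 [-0.04 -0.36]
 [ 0.1  -0.32]
 [ 0.3  -0.26]] [0.7552 0.9949 1.0195 0.8849 2.637 ]
[-0.297   0.0055  0.4861  2.5594 -0.55  ] [ 0.1466 -0.0315] [ 0.03 -0.   -0.01  0.01 -0.01  0.02  0.01  0.01 -0.02 -0.04  0.  ]
[0.4134 0.1102 2.1856 0.0388 0.9448 0.0197]
[[180.3 229.    2.3   1.    3.8]
 [209.  219.    1.    4.    9.4]
 [449.1 219.6  -2.9  -0.4  11.6]
 [422.4 223.   -2.6   1.    7.5]
 [540.7 211.6  -4.3  -0.4   2.7]
 [ 93.6 212.8   3.6   4.8   3.7]]
```

>>> move_arm --commands '[[[0,0,-0.0003,0,-0.4,0,0.04],[0,0,0,0,0,0,0.044],[0,0,0,0,0,0,0.046],[0,0,0,0,0,0,0.046]]]'

```text
t: 51.02
eef_pos: [0.6416, -0.226, 0.1493]
tool_rot: [-0.026, 0.065, 0.998, 0.002]
contact_force: [0.9, 0.8, 5.4]
gripper_width: 0.538
grasp_force: 6.6
```

```bash
python3 - <<'E'
from plan import *
shot("wrist","w21"); o=bot.get_obs(); print(o["grasp_force"],o["gripper_width"]*85.4,o["contact_force"],o["torque"])
pts=np.float32(P2)
for a,b in (("w2","w3"),("w3","w17"),("w17","w19")): pts,_,_=track(a,b,pts)
q,s,e=track("w19","w21",pts); print((q-pts).round(2),e)
L,v,f=doorfit("w19","w21",pts,np.load("L.npy")); print(v*1000,np.degrees(v[3:]),np.abs(f).max()); print(rel(Hw,np.load("pics/w21.npy")@L))
E
```

```text
6.585485860705376 46.00684704119798 [-0.1474  0.9091  5.7633] [-0.0293 -0.0579 -0.0085]
[[ 0.22 -0.08]
 [-0.63  0.92]
 [-0.11  0.98]
 [ 0.36  0.98]
 [ 0.78  0.86]] [1.0095 1.5518 1.4932 1.5448 2.7125]
[ 0.0983  0.0572  2.0148 -4.7104 -0.3544] [-0.2699 -0.0203] 0.09383767561354261
[0.6939 0.0729 2.3982 0.0251 0.1692 0.0282]
```

>>> move_arm --commands '[[[0,0,0,0,0,0,0.05],[0,0,0,0,0,0,0.053],[0,0,0,0,0,0,0.056],[0,0,0,0,0,0,0.056]]]'

```text
t: 51.58
eef_pos: [0.6403, -0.2257, 0.1482]
tool_rot: [-0.028, 0.065, 0.997, 0.002]
contact_force: [-1.2, 0.2, 0.6]
gripper_width: 0.653
grasp_force: 5.2
```

Still a spring push at 56 mm, so the pins are well into the lugs. Opening fully and rising.

>>> move_arm --commands '[[[0,0,0,0,0,0,0.062],[0,0,0,0,0,0,0.075],[0,0,0,0,0,0,0.085],[0,0,0,0,0,0,0.085],[0,0,-0.01,0,0,0,0.085],[0,0,-0.02,0,0,0,0.085],[0,0,-0.03,0,0,0,0.085],[0.002,0,-0.04,0,-3,0,0.085],[0.005,0,-0.05,0,0,0,0.085],[0.01,0,-0.03,0,0,0,0.085],[0,0,0,0,0,0,0.085]]]'

```text
t: 52.95
eef_pos: [0.6305, -0.2252, 0.334]
tool_rot: [0.003, 0.066, 0.998, -0.0]
contact_force: [-0.0, -0.0, 0.4]
gripper_width: 0.996
grasp_force: 0.0
```

```bash
python3 - <<'E'
from h import *
im,T=shot("wrist","w22"); t=imaging.read_camera("top")[:,:,::-1]; s=imaging.read_camera("scene")[:,:,::-1]
w=np.zeros((600,800,3),np.uint8)
a=cv2.resize(im[70:290,170:470],(540,396),interpolation=cv2.INTER_CUBIC); w[:396,:540]=a
w[400:600,:340]=cv2.resize(t[140:258,210:410],(340,200)); w[400:600,345:745]=cv2.resize(s[140:300,190:510],(400,200))
w[:190,545:800]=cv2.resize(im,(255,190)); cv2.imwrite("pics/m2.png",w)
E
```

```text
(no output)
```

View pics/m2.png

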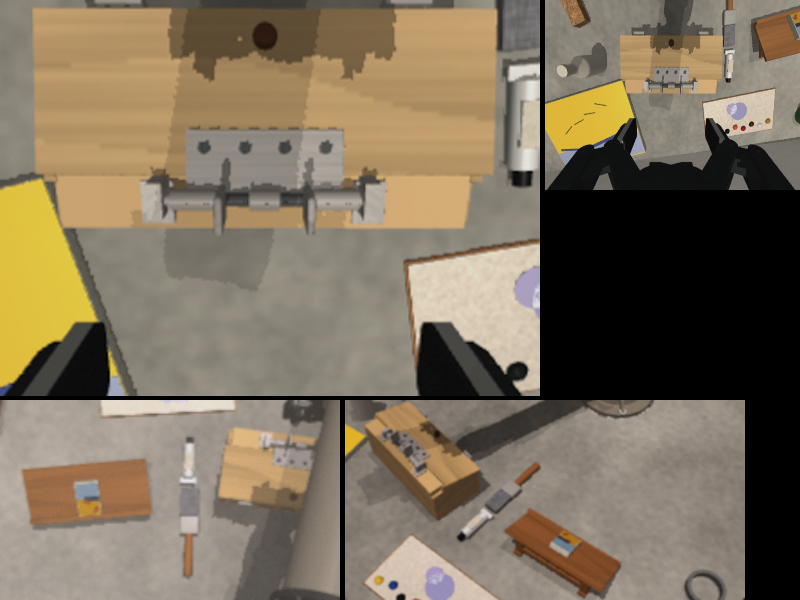

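```bash
python3 -c "
from station import bot
print(bot.hand_in())"
```

```text
the job is handed in; nothing more can be done
None
```

The job is handed in: the one dry canvas rests on the display board against the ledge, both wet canvases lie in the box across both rails, and the door is back on. The pins pushed on the fingers until 56 mm of opening, and the last picture shows the pulls spread wide.

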